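Set out the weighing kit: weights, dish, carton and bottle

TASK

Set out the weighing kit: first lay the red-and-white carton flat, midway on the straight line between the wooden weight block and the white timer, then put the covered dish on top of it, in the middle. Stand the brass-coloured weight on the largest ring of the block and the steel weight to the right of it, on the middle ring, and stand the brown bottle straight in front of the timer (on its button side, in line with its middle), centre to centre 7.5 cm. Leave the glue stick, the yellow note pad and the white bottle as they stand.

Things in the scene. Friction and masses are not known exactly. Their poses are not given: they have to be found in the camera images.
- weight_block: wooden block, 46 (x) x 118 (y) x 18 mm high, fixed, three rings drawn flat on top. Origin: centre of underside; y along its length to the left as the robot sees it (within 0.1 rad of world +y). Ring centres at x = 0, y = +38 (left, largest, 38 mm wide), -4 (middle, 30 mm), -39 (right, 24 mm), z = 18 mm. The timer is 260 mm away on the line of this y axis, at either end
- timer: white kitchen timer lying flat, 62 x 62 x 22 mm, fixed to the table: grey display at its back edge, one red and two grey buttons in front. Origin: centre of its underside. Its -x axis points straight out of its front (button) side, towards the robot (+x within 0.35 rad of world +x), z up
- carton: flat carton, red and white, 96 (x) x 62 (y) x 18 mm high, 0.1 to 0.16 kg, loose. Origin: centre of its underside; x along its long side, z up. Grip it across the 62 mm
- dish: round covered clear-white dish, 60 mm across, 13 mm high, loose, about 40 g. Origin: centre of its underside, z up
- brass_weight: brass-coloured (yellow) check weight, upright: body 32 mm across and 37 mm high with a 20 mm knob on top, 49 mm in all, about 0.2 kg, loose. Origin: centre of its underside, z up
- steel_weight: grey steel check weight, upright: body 26 mm across and 29 mm high with a 16 mm knob on top, 39 mm in all, about 0.1 kg, loose. Origin: centre of its underside, z up
- brown_bottle: brown glass bottle with a black cap, upright, 32 mm across, 85 mm high, about 0.14 kg, loose. Origin: centre of its underside, z up
- glue_stick: bystander: glue stick, blue and yellow, upright, 26 mm across, 84 mm high, loose. Origin: centre of its underside. To be left alone
- sticky_pad: bystander: yellow pad of notes, 75 x 75 x 21 mm, loose. Origin: centre of its underside. To be left alone
- white_bottle: bystander: white bottle with a blue cap, upright, 33 mm across, 66 mm high, loose. Origin: centre of its underside. To be left alone
Not all that is in view belongs to the job. What is shaped like the steel_weight but black is not meant.

How it is judged:
By the outcome, as a careful person would: the job done as asked, in the order asked, and still so for the second after the job is handed in, with the robot touching nothing.
It also fails if it takes over 128 s, if anything falls off the work surface, if the arm or the gripper's body presses on something with over 40 N, if the wrist force passes 120 N, or if a joint passes its speed limit or range.

ROBOT

A 6-joint arm with a two-finger parallel gripper is mounted at the origin on the work surface; the furniture and walls round the work are solid. World frame = base frame: x ahead of the robot, y to its left, z up, the work surface at z = 0. Lengths are in m, angles in rad, forces in N, time in s.
With the tool pointing down it reaches from about 0.35 to 0.975 m from the base axis. Payload 4.9 kg.
Tool frame: the origin (TCP) lies midway between the tips of the shut fingers; the grasp point (between the pads) lies 19 mm behind it (robot.grip_point_offset is the distance from the TCP to the grasp point, in m); z points along the fingers, y is the line along which they close (so a half turn about z gives the same grasp; the last joint's range is limited). The gripper opens to 85 mm and grips with 20 to 120 N. Pads are 22 mm wide; open, the fingers measure 114 mm over their backs; the gripper's body (76 mm by 85 mm) begins 54 mm behind the grasp point. The pads swing forward as they close: fully open they stand 13 mm farther back than shut.
Start: joints at [1.126, 0.053, 1.613, -0, 1.476, -0.119], TCP at [0.2, 0.592, 0.211] pointing down, gripper open.
Joint ranges: [-3.01, 3.01], [-1.01, 2.22], [0.06, 2.58], [-1.02, 4.17], [0.09, 2.62], [-3.14, 3.14]. Speed limits (rad/s): [2.57, 2.57, 3.14, 3.14, 3.14, 3.14].

INTERFACE

Orientations are given as a 3x3 rotation matrix whose columns are the frame's x, y, z axes.
In Python, from rig import monitor, read_camera, robot, recognise, landmark_of gives the robot as it stands.
- The arm moves only by the shell command python3 -m handwheel 'ROWS' [OPENING] [FORCE]. ROWS is a JSON list of rows, 1 to 20 of them, each of 6 numbers: dx, dy, dz in m, then a rotation vector rx, ry, rz in rad; each row is the pose to reach, as a shift and turn from the pose commanded when the command began, along the tool's axes at that moment; what a row does not reach only later rows make up. A row lasts 1/8 s, in which the tool goes at most 0.0625 m and 0.188 rad, less where a joint would pass 70% of its speed; a pose out of reach is approached as far as the arm can. OPENING is the finger opening in m, set as the command begins (- or left out keeps the last). The fingers move at their own pace and stop on an object; FORCE is the grip in N (left out, the last holds). Time passes only in rows, so rows that do not move let the fingers close. It prints the time, the measured TCP pose, the force, the opening and the grip force at its end.
- monitor.state(): the state, without advancing time (a new reading comes with each control period).
- read_camera(name): name is "scene" or "top" or "wrist"; returns a dict with "pixels" (480x640x3 uint8, blue, green, red), "z_map" (480x640 float32, m along the optical axis (not along the pixel's ray), 0 where there is no reading), "K" (3x3 intrinsics, pixels), "k1" (the pictures are not rectified: a ray, as slopes to the right and down, at radius r is drawn at 1 + k1 r^2 times it, then the intrinsics apply), "R" (3x3) and "t" (3): a world point X has camera coordinates R X + t. Camera axes: x right, y down, z forward; pixel columns grow to the right and rows downward; lengths in m; the calibration is good to about 2 mm. A picture is of the moment at which its call begins.
- robot.sign_off(): hands the job in; it is judged then, once.
Trained networks look in a picture, given as the dict that the camera call returned (one of the last four; its "shot" number tells which), for a name from the list of things; names that differ only in an ending like _2 or _b are one class to them, and where a whole thing is asked for, a point or a joint stands for the part that bears it (a point fixed in the world has none). Each returns a list of dicts, best first, with "score" (0 to 1); they miss things now and then, are a little off and sometimes report something else, mostly with a low value. They report only what shows in the picture. A call takes as long as a camera call. They do not tell look-alikes from the thing itself.
- recognise(query, picture): "at" ([row, column] in pixels, amid what is visible of it).
- landmark_of(query, picture): "at" ([row, column] in pixels: a listed point, or the origin of a listed thing).
The state is a dict: "time_s": time; "joints": joint angles; "joint_vel": joint speeds; "joint_efforts": joint torques, N m; "tool_pos": TCP position; "tool_rot": TCP orientation; "contact_force": force on the tool from outside, world axes, zero at the start; "torque": the same for the moment, N m; "width": finger opening in m; "gripper_force": force on a finger pad.
Only numpy, scipy, OpenCV 4.12 (cv2) and the standard library are available. Lean on these libraries where they do the work, as an engineer would, in place of code of your own. Each camera call takes 0.05 s, during which the arm holds its last target. There are 200 camera calls.

## Working session

There is one attempt and no reset: what is moved stays moved. The work goes in short steps, Python scripts to look and compute and a shell command to move; the robot and the scene stay as the last step left them, time stands still between calls to the robot, and variables do not carry over. Pictures are saved under pics/ and viewed, at most 17 in all, crops included, and the job is handed in when it is done.

```bash
ls; mkdir -p pics
cat > h.py <<'E'
import numpy as np, cv2
from rig import monitor, read_camera, robot, recognise, landmark_of
def ray(p,uv):
    K=p["K"]; d=np.array([p["k1"],0,0,0,0.])
    s=cv2.undistortPoints(np.array(uv,float).reshape(-1,1,2),K,d).reshape(-1,2)
    return np.c_[s,np.ones(len(s))]
def at_z(p,uv,z):
    "uv=(col,row); intersect with plane z"
    D=ray(p,uv)@p["R"]; c=-p["R"].T@p["t"]
    return c+D*((z-c[2])/D[:,2])[:,None]
def cloud(p):
    v,u=np.mgrid[0:480,0:640]
    r=ray(p,np.c_[u.ravel(),v.ravel()]); X=r*p["z_map"].reshape(-1,1)
    return ((X-p["t"])@p["R"]).reshape(480,640,3)
E
python3 - <<'E'
from h import *
for n in("top","scene"):
    p=read_camera(n); cv2.imwrite(f"pics/{n}0.png",p["pixels"]); print(n,p["K"].tolist(),p["k1"],(-p["R"].T@p["t"]).round(3),p["R"].round(2).tolist())
    X=cloud(p)
    for q in "weight_block timer carton dish brass_weight steel_weight brown_bottle glue_stick sticky_pad white_bottle".split():
        for r in recognise(q,p)[:3]:
            v,u=np.round(r["at"]).astype(int); print(q,round(r["score"],2),(v,u),X[v,u].round(3))
print({k:v for k,v in monitor.state().items() if k in("time_s","tool_pos","tool_rot","width")},robot.grip_point_offset)
E
```

```text
pics
top [[611.3360001930287, 0.0, 331.438547342046], [0.0, 611.3360001930287, 236.46694669441214], [0.0, 0.0, 1.0]] -0.12244259488171388 [ 0.25  -0.008  1.521] [[0.03, -1.0, -0.01], [-0.98, -0.02, -0.19], [0.19, 0.02, -0.98]]
timer 0.95 (np.int64(249), np.int64(228)) [0.508 0.275 0.016]
carton 0.85 (np.int64(327), np.int64(466)) [ 0.328 -0.32   0.015]
dish 0.69 (np.int64(200), np.int64(346)) [ 0.642 -0.018  0.015]
brass_weight 0.73 (np.int64(190), np.int64(380)) [ 0.25  -0.008  1.521]
steel_weight 0.66 (np.int64(226), np.int64(320)) [0.567 0.045 0.041]
steel_weight 0.64 (np.int64(172), np.int64(322)) [0.709 0.044 0.034]
steel_weight 0.58 (np.int64(199), np.int64(311)) [0.639 0.07  0.03 ]
brown_bottle 0.5 (np.int64(299), np.int64(418)) [ 0.388 -0.192  0.088]
glue_stick 0.72 (np.int64(277), np.int64(384)) [ 0.438 -0.112  0.085]
sticky_pad 0.98 (np.int64(313), np.int64(213)) [0.346 0.303 0.02 ]
white_bottle 0.53 (np.int64(185), np.int64(415)) [ 0.671 -0.187  0.066]
scene [[482.75110236550336, 0.0, 313.8029614642356], [0.0, 482.75110236550336, 242.32889963901005], [0.0, 0.0, 1.0]] 0.027
[... 807 characters left out ...]
nt64(295), np.int64(327)) [ 0.428 -0.113  0.057]
glue_stick 0.36 (np.int64(230), np.int64(376)) [ 0.644 -0.107  0.031]
sticky_pad 0.6 (np.int64(252), np.int64(141)) [0.338 0.291 0.018]
white_bottle 0.68 (np.int64(236), np.int64(418)) [ 0.662 -0.195  0.046]
white_bottle 0.3 (np.int64(223), np.int64(339)) [ 0.634 -0.021  0.014]
white_bottle 0.21 (np.int64(209), np.int64(199)) [0.501 0.272 0.018]
{'time_s': 1.1, 'tool_pos': array([0.20003375, 0.59211067, 0.2112881 ]), 'tool_rot': array([[-9.47391631e-01,  3.20076706e-01, -1.58876014e-05],
       [ 3.20076706e-01,  9.47391631e-01, -4.89329661e-06],
       [ 1.34855504e-05, -9.72111939e-06, -1.00000000e+00]]), 'width': 0.08571276867411573} 0.0187
```

View pics/top0.png

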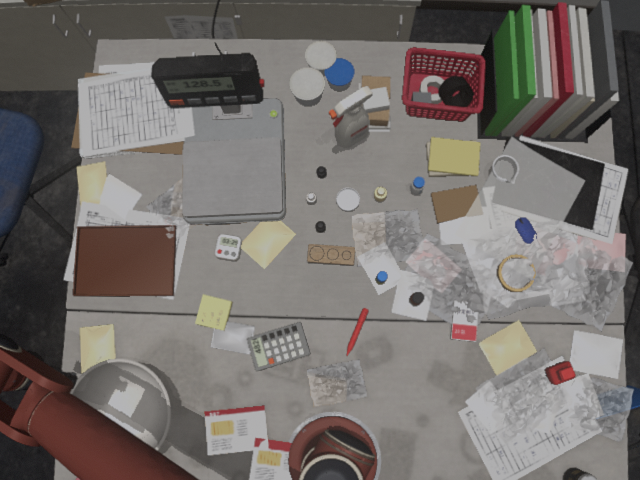

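View pics/scene0.png

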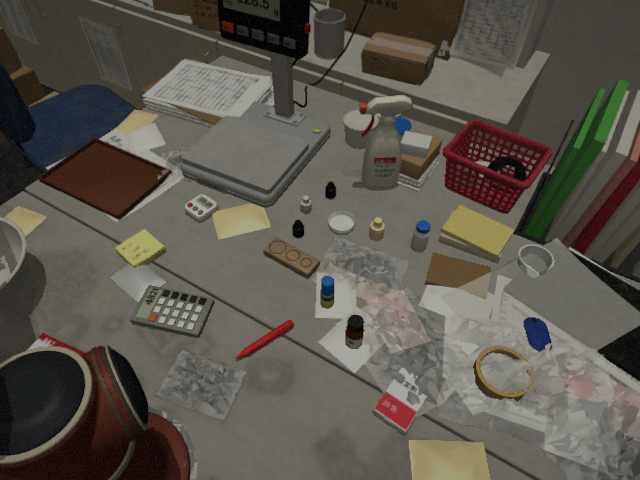

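The top view has three look-alikes for the steel weight: grey at (row 198, col 311), black at (172, 322) and black at (227, 320). Only the grey one fits. I'll enlarge it to confirm and take measurements in the same step.

Run:
```python
from h import *
ps={n:read_camera(n) for n in("top","scene")}
a=cv2.resize(ps["top"]["pixels"][150:270,210:410],None,fx=3.9,fy=3.9,interpolation=cv2.INTER_CUBIC)
cv2.imwrite("pics/crop1.png",a)
C={n:cloud(p) for n,p in ps.items()}
roi=dict(block=(.493,.015,.09,.012,.03),timer=(.508,.274,.055,.012,.035),carton=(.33,-.317,.075,.01,.03),dish=(.64,-.019,.04,.008,.03),brass=(.646,-.104,.03,.008,.06),steel=(.637,.07,.025,.008,.05),brown=(.383,-.193,.03,.01,.1),glue=(.432,-.113,.03,.01,.1),pad=(.342,.298,.07,.012,.035),white=(.665,-.19,.03,.01,.08))
for k,(x,y,r,z0,z1) in roi.items():
    for n,X in C.items():
        m=(np.hypot(X[...,0]-x,X[...,1]-y)<r)&(X[...,2]>z0)&(X[...,2]<z1)
        P=X[m]
        zt=np.percentile(P[:,2],95); T=P[P[:,2]>zt-.006]
        rc=cv2.minAreaRect((T[:,:2]*1000).astype(np.float32))
        print(k,n,len(P),"top z",zt.round(3),"mean",T[:,:2].mean(0).round(4),"rect",np.round(rc[0],1),np.round(rc[1],1),round(rc[2],1))
for n,X in C.items():
    m=(np.hypot(X[...,0]-.55,X[...,1]-.15)<.03); print(n,"table z",np.median(X[m][:,2]).round(4),X[m][:,2].std().round(4))
```

```text
block top 1042 top z 0.025 mean [0.5067 0.0141] rect [525.9  -1.2] [148.7  98.1] 86.1
block scene 1216 top z 0.023 mean [0.5049 0.0158] rect [511.6   0.8] [143.9 105.6] 73.4
timer top 604 top z 0.025 mean [0.5128 0.2765] rect [512.6 275.9] [62.7 61.1] 81.9
timer scene 523 top z 0.021 mean [0.5091 0.2753] rect [509.6 275.3] [65.1 61.7] 80.0
carton top 1425 top z 0.027 mean [ 0.3576 -0.3194] rect [ 352.7 -327.8] [110.1 114.8] 13.5
carton scene 3105 top z 0.026 mean [ 0.3644 -0.3214] rect [ 350.1 -316.9] [103.2 116. ] 56.1
dish top 429 top z 0.019 mean [ 0.6458 -0.021 ] rect [644.7 -20.6] [58.3 56. ] 1.0
dish scene 451 top z 0.015 mean [ 0.6415 -0.0216] rect [643.6 -20.9] [62.3 58.7] 29.7
brass top 160 top z 0.053 mean [ 0.6584 -0.1044] rect [ 658.9 -104.1] [15.8 18.6] 47.9
brass scene 250 top z 0.05 mean [ 0.6546 -0.1031] rect [ 655.5 -102.9] [17.4 19.3] 76.5
steel top 98 top z 0.042 mean [0.6441 0.0707] rect [643.8  71.1] [15.3 12.8] 2.8
steel scene 139 top z 0.04 mean [0.6402 0.0719] rect [639.8  71.6] [13.7 13.4] 53.2
brown top 402 top z 0.088 mean [ 0.3918 -0.1937] rect [ 391.1 -193.4] [26.6 26.5] 89.6
brown scene 947 top z 0.086 mean [ 0.3892 -0.1922] rect [ 390.5 -192.4] [26.9 28.4] 65.4
glue top 249 top z 0.088 mean [ 0.4413 -0.1073] rect [ 441.6 -106.7] [24.1 21.7] 89.3
glue scene 546 top z 0.084 mean [ 0.4377 -0.1069] rect [ 438.3 -106.5] [25.9 22.3] 30.5
pad top 1087 top z 0.025 mean [0.3455 0.3022] rect [333.2 290.6] [106.8  97. ] 77.8
pad scene 1251 top z 0.021 mean [0.3425 0.3005] rect [333.2 293.4] [105.   96.4] 77.2
white top 197 top z 0.071 mean [ 0.6792 -0.1968] rect [ 679.3 -197.4] [26.7 26.5] 66.3
white scene 389 top z 0.067 mean [ 0.6752 -0.1953] rect [ 675.9 -195. ] [27.2 26.4] 43.3
top table z 0.0124 0.0049
scene table z 0.0114 0.0049
```

View pics/crop1.png

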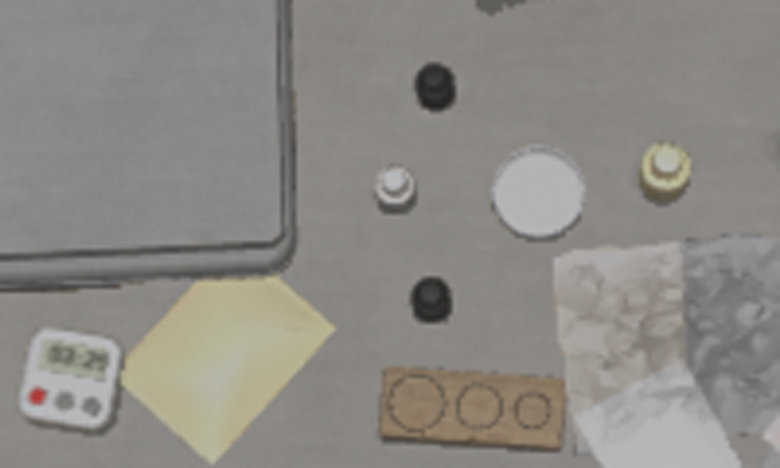

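The grey weight at crop (395,190) is the steel one, because the other two are black. The brass weight is at crop (665,170). A tan sheet lies where the carton has to go, so I'll check heights there and refine the block, timer and carton.

Run:
```python
from h import *
for n in("top","scene"):
    p=read_camera(n); X=cloud(p)
    print(n)
    for x in np.arange(.58,.40,-.02):
        print(round(x,2),[int(np.round(1000*np.median(X[...,2][np.hypot(X[...,0]-x,X[...,1]-y)<.008]))) for y in np.arange(.26,-.07,-.02)])
    print("carton region")
    for x in np.arange(.42,.26,-.02):
        print(round(x,2),[int(np.round(1000*np.median(X[...,2][np.hypot(X[...,0]-x,X[...,1]-y)<.008]))) for y in np.arange(-.24,-.40,-.02)])
    hsv=cv2.cvtColor(p["pixels"],cv2.COLOR_BGR2HSV)
    w=(np.hypot(X[...,0]-.493,X[...,1]-.015)<.08)
    m=(w&(hsv[...,0]>5)&(hsv[...,0]<22)&(hsv[...,1]>70)).astype(np.uint8)
    nn,l,s,c=cv2.connectedComponentsWithStats(m); i=1+s[1:,4].argmax()
    v,u=np.nonzero(l==i); P=at_z(p,np.c_[u,v],.018)[:,:2]*1000
    rc=cv2.minAreaRect(P.astype(np.float32)); print("block",rc)
a=cv2.resize(p["pixels"][350:450,340:460],None,fx=5,fy=5,interpolation=cv2.INTER_CUBIC)
b=cv2.resize(p["pixels"][195:255,190:290],None,fx=5,fy=5,interpolation=cv2.INTER_CUBIC)
b=cv2.copyMakeBorder(b,0,100,0,100,0)
cv2.imwrite("pics/crop2.png",np.vstack([a[:,:600],b])[:, :600][:600] if 0 else a)
```

```text
top
0.58 [45, 40, 31, 35, 29, 13, 5, 0, 1, 1, 2, 30, 2, 1, 1, 15, 17]
0.56 [0, 1, 2, 11, 14, 16, 10, 5, 0, 0, 1, 11, 2, 2, 2, 9, 15]
0.54 [19, 1, 11, 17, 18, 17, 13, 5, 0, 1, 0, 1, 2, 0, 1, 4, 14]
0.52 [19, 7, 13, 16, 17, 15, 7, 0, 1, 1, 20, 19, 18, 18, 19, 12, 18]
0.5 [20, 2, 6, 12, 13, 8, 1, 2, 1, 2, 20, 21, 19, 21, 19, 16, 12]
0.48 [6, 1, 0, 7, 8, 1, 1, 0, 1, 2, 5, 8, 16, 17, 16, 8, 8]
0.46 [0, 0, 3, 2, 1, 0, 1, 1, 2, 2, 2, 0, 2, 1, 1, 2, 2]
0.44 [1, 1, 0, 0, 1, 1, 1, 2, 0, 2, 2, 0, 3, 1, 2, 1, 0]
0.42 [2, 0, 1, 1, 1, 1, 0, 0, 2, 1, 1, 2, 0, 2, 2, 1, 0]
carton region
0.42 [21, 22, 24, 38, 23, 16, 22, 21, 23]
0.4 [15, 17, 21, 25, 17, 25, 15, 21, 22]
0.38 [13, 15, 18, 20, 22, 33, 24, 21, 25]
0.36 [6, 11, 15, 19, 19, 19, 9, 19, 15]
0.34 [0, 1, 7, 19, 20, 19, 1, 0, 0]
0.32 [1, 1, 3, 19, 20, 20, 0, 1, 2]
0.3 [2, 0, 4, 17, 18, 18, 2, 8, 16]
0.28 [-1, 0, 1, 1, 1, 1, 5, 12, 17]
block ((501.1472473144531, 23.5938720703125), (97.77201843261719, 43.42678451538086), 86.61347198486328)
scene
  return _methods._mean(a, axis=axis, dtype=dtype,
  ret = ret.dtype.type(ret / rcount)
Traceback (most recent call last):
ValueError: cannot convert float NaN to integer
```

The tan sheet is curled up to about 17 mm at the target, so I'll watch the force when placing there. Next I'll use the wrist camera for a closer measurement.

```bash
cat >> h.py <<'E'
from scipy.spatial.transform import Rotation as Ro
def go(x,y,z,yaw=0.):
    "print row for TCP at xyz pointing down, tool y axis at +Y turned by yaw about world z (mod pi)"
    s=monitor.state(); R=s["tool_rot"]
    T=Ro.from_euler("z",yaw).as_matrix()@np.diag([-1.,1,-1])
    d=R.T@(np.array([x,y,z])-s["tool_pos"]); r=Ro.from_matrix(R.T@T).as_rotvec()
    print("row",d.round(4),r.round(4),"n>=",round(max(np.linalg.norm(d)/.0625,np.linalg.norm(r)/.188),1),"t",s["time_s"])
E
python3 -c "
from h import *
go(.48,.145,.42)"
```

```text
row [-0.4083 -0.334  -0.2087] [-0.     -0.     -0.3258] n>= 9.1 t 1.3
```

```bash
r='[-0.4083,-0.334,-0.2087,0,0,-0.3258]'; python3 -m handwheel '[[-0.4083,-0.334,-0.2087,0,0,-0.3258],[-0.4083,-0.334,-0.2087,0,0,-0.3258],[-0.4083,-0.334,-0.2087,0,0,-0.3258],[-0.4083,-0.334,-0.2087,0,0,-0.3258],[-0.4083,-0.334,-0.2087,0,0,-0.3258],[-0.4083,-0.334,-0.2087,0,0,-0.3258],[-0.4083,-0.334,-0.2087,0,0,-0.3258],[-0.4083,-0.334,-0.2087,0,0,-0.3258],[-0.4083,-0.334,-0.2087,0,0,-0.3258],[-0.4083,-0.334,-0.2087,0,0,-0.3258],[-0.4083,-0.334,-0.2087,0,0,-0.3258],[-0.4083,-0.334,-0.2087,0,0,-0.3258]]'
python3 - <<'E'
from h import *
p=read_camera("wrist"); cv2.imwrite("pics/w1.png",p["pixels"]); print(monitor.state()["tool_pos"],(-p["R"].T@p["t"]).round(3))
print(at_z(p,[(0,0),(639,0),(0,479),(639,479),(320,240)],0).round(3))
E
```

```text
time_s: 2.8
tool_pos: [0.4792, 0.1461, 0.4191]
tool_rot: [[-1.0, -0.002, -0.001], [-0.002, 1.0, 0.0], [0.001, 0.0, -1.0]]
contact_force: [0.3, 0.7, -0.5]
width: 0.0855
gripper_force: 0.0
[0.47912939 0.14621193 0.41918754] [0.398 0.145 0.582]
[[ 0.239 -0.301  0.   ]
 [ 0.241  0.564  0.   ]
 [ 1.101 -0.532  0.   ]
 [ 1.092  0.781  0.   ]
 [ 0.582  0.134  0.   ]]
```

View pics/w1.png

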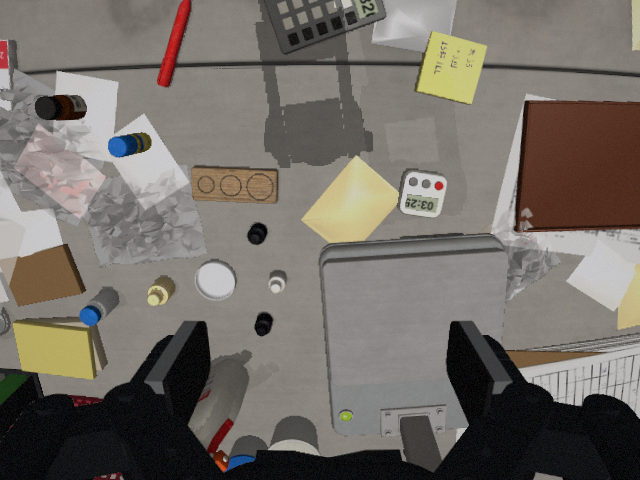

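The wrist view shows the block at about (235,184), the timer at (424,194), the dish at (215,280), the brass weight at (160,291) and the grey steel weight at (277,282). The blacks are at (257,233) and (263,323). Now I'll fit these precisely.

```bash
cat >> h.py <<'E'
def fitmask(p,m,z,near):
    m=cv2.morphologyEx(m.astype(np.uint8),cv2.MORPH_CLOSE,np.ones((7,7)))
    m=cv2.morphologyEx(m,cv2.MORPH_OPEN,np.ones((3,3)))
    n,l=cv2.connectedComponents(m); i=l[near[1],near[0]]
    c=max(cv2.findContours((l==i).astype(np.uint8),cv2.RETR_EXTERNAL,cv2.CHAIN_APPROX_NONE)[0],key=len)[:,0]
    P=at_z(p,c,z)[:,:2]*1000
    return cv2.minAreaRect(P.astype(np.float32)) if i else None
def top(X,x,y,r,ztop):
    m=(np.hypot(X[...,0]-x,X[...,1]-y)<r)&(X[...,2]>ztop-.008)&(X[...,2]<ztop+.012)
    T=X[m]; rc=cv2.minAreaRect((T[:,:2]*1000).astype(np.float32))
    return np.round(rc[0],1),np.round(rc[1],1),"z",np.percentile(T[:,2],90).round(4),len(T)
E
python3 - <<'E'
from h import *
p=read_camera("wrist"); X=cloud(p); h=cv2.cvtColor(p["pixels"],cv2.COLOR_BGR2HSV).astype(int); H,S,V=h[...,0],h[...,1],h[...,2]
print("px block",h[195,240],"timer",h[190,405],"table",h[150,220],h[150,400])
print("block",fitmask(p,(S>60)&(H<25)&(X[...,2]>.008)&(X[...,0]<.53),.018,(235,198)))
print("block depth",top(X,.493,.015,.075,.018))
for t in (.008,.012,.016):print("timer depth",cv2.minAreaRect((X[(np.hypot(X[...,0]-.508,X[...,1]-.275)<.046)&(X[...,2]>t)][:,:2]*1000).astype(np.float32)))
print("timer V",fitmask(p,(V>S*2+0)&(V>140)&(np.hypot(X[...,0]-.508,X[...,1]-.275)<.05),.018,(405,190)))
for k,a in dict(dish=(.642,-.02,.04,.013),brass=(.655,-.104,.02,.049),steel=(.64,.071,.02,.039),brown=(.39,-.193,.025,.085),glue=(.44,-.107,.025,.084),white=(.676,-.196,.025,.066),pad=(.343,.3,.06,.021)).items(): print(k,*top(X,*a))
m=np.hypot(X[...,0]-.45,X[...,1]-.1)<.03; print("table z",np.median(X[m][:,2]))
E
```

```text
px block [ 16 105 139] timer [120   3 204] table [ 20  22 137] [ 15  15 134]
block ((497.1164245605469, 17.341243743896484), (117.99337005615234, 46.96940612792969), 87.13921356201172)
block depth (array([519.,   7.]), array([135.8,  89.6]), 'z', np.float64(0.0189), 3062)
timer depth ((509.5279235839844, 268.90576171875), (75.0189437866211, 62.66291809082031), 81.10448455810547)
timer depth ((510.57879638671875, 275.38275146484375), (61.83974838256836, 62.52140808105469), 81.5319595336914)
timer depth ((510.1878356933594, 275.7884216308594), (60.64059066772461, 61.242958068847656), 80.91806030273438)
timer V ((515.186279296875, 266.1846923828125), (71.56061553955078, 82.55358123779297), 2.351099967956543)
dish [642.3 -22.7] [59.3 59.8] z 0.0136 1228
brass [ 656.4 -104.1] [19.8 16.8] z 0.0494 143
steel [642.   71.1] [15.5 13.2] z 0.04 84
brown [ 389.7 -192.6] [27.9 27.1] z 0.0858 465
glue [ 438.  -107.2] [24.8 23.9] z 0.0846 375
white [ 675.5 -196.5] [27.4 28.5] z 0.0665 312
pad [336.3 295.2] [93.9 91. ] z 0.0199 3779
table z 0.5049827682769246
```

```bash
python3 -c "
from h import *
go(.30,-.31,.33)"
```

```text
row [ 0.1801 -0.4558  0.0895] [-0.     -0.0011  0.0023] n>= 8.0 t 2.9
```

```bash
python3 -m handwheel '[[0.18,-0.456,0.09,0,0,0],[0.18,-0.456,0.09,0,0,0],[0.18,-0.456,0.09,0,0,0],[0.18,-0.456,0.09,0,0,0],[0.18,-0.456,0.09,0,0,0],[0.18,-0.456,0.09,0,0,0],[0.18,-0.456,0.09,0,0,0],[0.18,-0.456,0.09,0,0,0],[0.18,-0.456,0.09,0,0,0],[0.18,-0.456,0.09,0,0,0],[0.18,-0.456,0.09,0,0,0]]'
python3 - <<'E'
from h import *
p=read_camera("wrist"); cv2.imwrite("pics/w2.png",p["pixels"]); X=cloud(p)
m=(X[...,2]>.010)&(X[...,2]<.024)&(np.hypot(X[...,0]-.335,X[...,1]+.317)<.075)&(X[...,0]<.365)
print(cv2.minAreaRect((X[m][:,:2]*1000).astype(np.float32)))
print([np.round(recognise("carton",p)[0]["at"])],monitor.state()["tool_pos"])
print("brown",top(X,.39,-.193,.025,.085))
E
```

```text
time_s: 4.28
tool_pos: [0.3009, -0.3099, 0.3306]
tool_rot: [[-1.0, -0.003, 0.001], [-0.003, 1.0, -0.001], [-0.001, -0.001, -1.0]]
contact_force: [0.1, 0.9, 0.1]
width: 0.0853
gripper_force: 0.0
((325.6748046875, -323.4659118652344), (132.53431701660156, 78.6543197631836), 89.98037719726562)
[array([206., 325.])] [ 0.30081665 -0.31002581  0.33059599]
brown (array([ 389.3, -194.3]), array([26.7, 27.3]), 'z', np.float64(0.0855), 525)
```

View pics/w2.png

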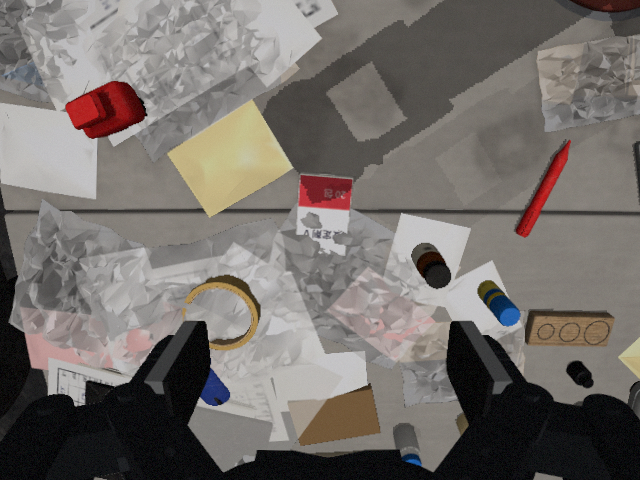

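The carton is at about (325,215) with its red end towards the robot. Crumpled film covers its far part, so I'll fit the visible end.

Run:
```python
from h import *
p=read_camera("wrist"); X=cloud(p); h=cv2.cvtColor(p["pixels"],cv2.COLOR_BGR2HSV).astype(int); H,S,V=h[...,0],h[...,1],h[...,2]
m=((S>110)&((H<8)|(H>170)))
m[:,:280]=0;m[:,375:]=0;m[:150]=0;m[240:]=0
print(fitmask(p,m,.018,(310,195)))
# white rows: side edges
for r in range(178,262,6):
    row=(V[r]>165)|(m[r]); c=np.nonzero(row[285:370])[0]+285
    if len(c): print(r,c[0],c[-1],at_z(p,[(c[0],r),(c[-1],r)],.018)[:,:2].round(4).tolist())
print("depth contour")
for x in np.arange(.28,.39,.01):
    g=(abs(X[...,0]-x)<.003)&(X[...,2]>.010)&(X[...,2]<.022)&(abs(X[...,1]+.317)<.05)
    print(round(x,2),X[g][:,1].min().round(4) if g.any() else 0,X[g][:,1].max().round(4) if g.any() else 0)
g=(abs(X[...,1]+.317)<.02)&(X[...,2]>.010)&(X[...,2]<.022)&(X[...,0]>.26); print("x min",X[g][:,0].min())
cv2.imwrite("pics/crop3.png",cv2.resize(p["pixels"][160:280,250:400],None,fx=5,fy=5,interpolation=cv2.INTER_CUBIC))
```

```text
((313.1795654296875, -314.4614562988281), (58.641029357910156, 35.77182388305664), 85.24396514892578)
178 301 338 [[0.2966, -0.3419], [0.2965, -0.2998]]
184 300 351 [[0.3035, -0.3432], [0.3033, -0.2849]]
190 300 351 [[0.3104, -0.3433], [0.3103, -0.2848]]
196 299 350 [[0.3174, -0.3445], [0.3173, -0.2858]]
202 298 350 [[0.3245, -0.3458], [0.3243, -0.2857]]
208 298 349 [[0.3316, -0.346], [0.3314, -0.2867]]
214 297 348 [[0.3387, -0.3473], [0.3386, -0.2878]]
220 297 349 [[0.346, -0.3474], [0.3458, -0.2865]]
226 297 347 [[0.3533, -0.3475], [0.3531, -0.2887]]
232 296 346 [[0.3607, -0.3489], [0.3605, -0.2898]]
238 311 331 [[0.368, -0.3312], [0.368, -0.3075]]
244 320 338 [[0.3755, -0.3205], [0.3755, -0.2991]]
250 323 345 [[0.3831, -0.317], [0.383, -0.2906]]
depth contour
0.28 0 0
0.29 -0.3442 -0.3078
0.3 -0.3444 -0.2826
0.31 -0.3457 -0.2835
0.32 -0.3459 -0.2844
0.33 -0.3472 -0.2855
0.34 -0.3538 -0.2803
0.35 -0.354 -0.2706
0.36 -0.3639 -0.2679
0.37 -0.366 -0.2676
0.38 -0.3665 -0.2676
x min 0.2915778303251015
```

View pics/crop3.png

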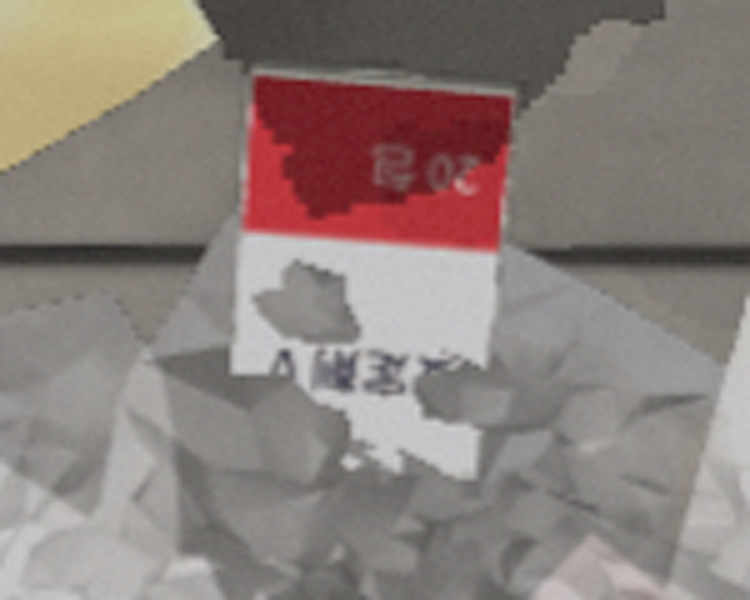

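```bash
python3 -c "
from h import *
go(.3435,-.317,.08,-.09);go(.3435,-.317,-.002,-.09)"
```

```text
row [-0.0426 -0.0068  0.2505] [-0.0008  0.0007  0.0924] n>= 4.1 t 4.425
row [-0.0426 -0.0067  0.3325] [-0.0008  0.0007  0.0924] n>= 5.4 t 4.425
```

```bash
python3 -m handwheel '[[-0.0425,-0.007,0.2,0,0,0.092],[-0.0425,-0.007,0.25,0,0,0.092],[-0.0425,-0.007,0.25,0,0,0.092],[-0.0425,-0.007,0.25,0,0,0.092],[-0.0425,-0.007,0.25,0,0,0.092],[-0.0425,-0.007,0.28,0,0,0.092],[-0.0425,-0.007,0.3,0,0,0.092],[-0.0425,-0.007,0.315,0,0,0.092],[-0.0425,-0.007,0.3325,0,0,0.092],[-0.0425,-0.007,0.3325,0,0,0.092]]'
python3 -m handwheel '[[0,0,0,0,0,0],[0,0,0,0,0,0],[0,0,0,0,0,0],[0,0,0,0,0,0],[0,0,0,0,0,0],[0,0,0,0,0,0]]' 0.04 60
```

```text
time_s: 5.68
tool_pos: [0.3421, -0.3174, -0.0032]
tool_rot: [[-0.996, 0.092, -0.001], [0.092, 0.996, 0.001], [0.001, 0.001, -1.0]]
contact_force: [-0.6, 0.7, 0.4]
width: 0.086
gripper_force: 0.0
time_s: 6.42
tool_pos: [0.3425, -0.318, -0.0025]
tool_rot: [[-0.996, 0.092, 0.0], [0.092, 0.996, -0.0], [-0.0, -0.0, -1.0]]
contact_force: [-1.2, 0.3, -0.6]
width: 0.0401
gripper_force: 0.0
```

Run:
```python
from h import *
p=read_camera("wrist"); cv2.imwrite("pics/w3.png",p["pixels"]); print(monitor.state()["width"])
```

```text
0.040242356658057206
```

View pics/w3.png

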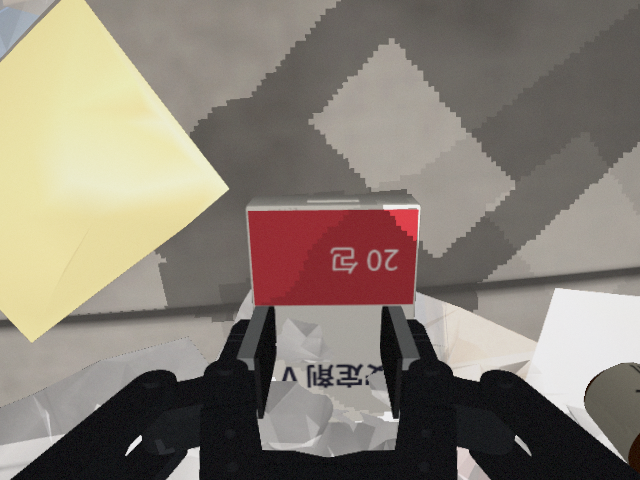

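The fingers closed above the carton to 40 mm. I'll measure where the tips really are from the depth map.

Run:
```python
from h import *
p=read_camera("wrist"); X=cloud(p)
print(monitor.state()["tool_pos"])
for c in (255,260,265,390,400,405,410):
    print(c,[tuple((X[r,c]*1000).round(0)) for r in (300,310,320,330,350,380,400)])
print("carton top",X[250,330],X[280,300],X[280,370])
```

```text
[ 0.34242122 -0.31798049 -0.00253618]
255 [(np.float64(327.0), np.float64(-345.0), np.float64(18.0)), (np.float64(327.0), np.float64(-344.0), np.float64(27.0)), (np.float64(328.0), np.float64(-343.0), np.float64(33.0)), (np.float64(327.0), np.float64(-341.0), np.float64(41.0)), (np.float64(328.0), np.float64(-340.0), np.float64(52.0)), (np.float64(336.0), np.float64(-340.0), np.float64(56.0)), (np.float64(341.0), np.float64(-341.0), np.float64(58.0))]
260 [(np.float64(327.0), np.float64(-343.0), np.float64(19.0)), (np.float64(327.0), np.float64(-342.0), np.float64(26.0)), (np.float64(327.0), np.float64(-341.0), np.float64(34.0)), (np.float64(328.0), np.float64(-340.0), np.float64(39.0)), (np.float64(328.0), np.float64(-338.0), np.float64(52.0)), (np.float64(335.0), np.float64(-338.0), np.float64(57.0)), (np.float64(343.0), np.float64(-340.0), np.float64(56.0))]
265 [(np.float64(328.0), np.float64(-341.0), np.float64(18.0)), (np.float64(327.0), np.float64(-340.0), np.float64(27.0)), (np.float64(328.0), np.float64(-339.0), np.float64(33.0)), (np.float64(327.0), np.float64(-338.0), np.f
[... 1288 characters left out ...]
 np.float64(-295.0), np.float64(50.0)), (np.float64(336.0), np.float64(-297.0), np.float64(61.0)), (np.float64(330.0), np.float64(-299.0), np.float64(77.0))]
410 [(np.float64(332.0), np.float64(-287.0), np.float64(19.0)), (np.float64(337.0), np.float64(-287.0), np.float64(18.0)), (np.float64(336.0), np.float64(-289.0), np.float64(26.0)), (np.float64(332.0), np.float64(-291.0), np.float64(40.0)), (np.float64(332.0), np.float64(-293.0), np.float64(51.0)), (np.float64(331.0), np.float64(-296.0), np.float64(68.0)), (np.float64(331.0), np.float64(-298.0), np.float64(76.0))]
carton top [ 0.31005024 -0.31536718  0.01831406] [ 0.32053123 -0.32733103  0.01846999] [ 0.32276682 -0.30187296  0.01877758]
```

```bash
python3 -m handwheel '[[0,0,-0.03,0,0,0],[0,0,-0.06,0,0,0],[0,0,-0.06,0,0,0]]'
python3 - <<'E'
from h import *
p=read_camera("wrist"); cv2.imwrite("pics/w4.png",p["pixels"]); X=cloud(p); T=monitor.state()["tool_pos"]; print(T)
D=X-T; m=(abs(D[...,0])<.03)&(abs(D[...,1])<.05)&(D[...,2]>-.055)
for lo,hi in((-.05,-.015),(.015,.05)):
    g=m&(D[...,1]>lo)&(D[...,1]<hi)
    print("lowest rel TCP mm",np.percentile(D[g][:,2]*1000,[0,1,5,10,50,90]).round(1),g.sum())
E
```

```text
time_s: 6.9
tool_pos: [0.3439, -0.3199, 0.0603]
tool_rot: [[-0.996, 0.092, 0.004], [0.092, 0.996, -0.005], [-0.004, -0.004, -1.0]]
contact_force: [0.2, -0.4, -0.3]
width: 0.0403
gripper_force: 0.0
[ 0.34303947 -0.3187349   0.05847897]
lowest rel TCP mm [-54.4 -52.  -47.  -40.7  76.8  99.6] 22028
lowest rel TCP mm [-52.6 -50.1 -45.4 -40.9  76.4  99.2] 24141
```

View pics/w4.png

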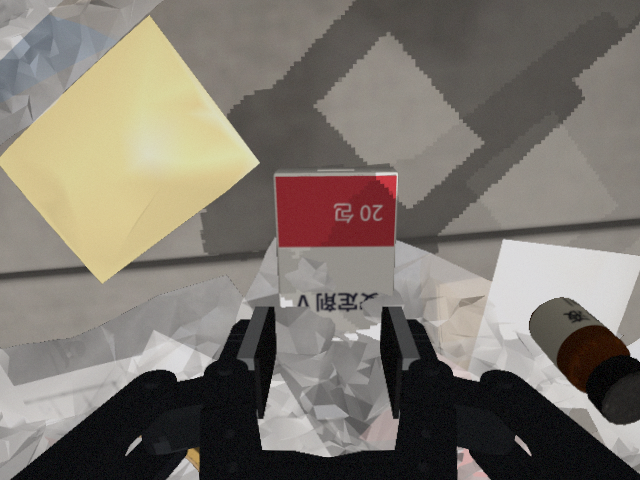

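```bash
cat > tip.py <<'E'
from h import *
p=read_camera("wrist"); X=cloud(p); s=monitor.state(); D=(X-s["tool_pos"])*1000
print(s["tool_pos"],s["width"])
g=(abs(D[...,0])<25)&(abs(D[...,1])<62)&(D[...,2]>-20)&(D[...,2]<70)
v,u=np.nonzero(g)
for side in(u<320,u>=320):
    vv,uu=v[side],u[side]
    if len(vv)==0: continue
    o=np.argsort(vv)[:25]; print("top px",vv[o[0]],uu[o[0]],"rel z",D[vv[o],uu[o]].mean(0).round(1), "min z",np.percentile(D[vv,uu][:,2],[.2,1,3]).round(1))
E
python3 tip.py
python3 -m handwheel '[[0,0,0,0,0,0],[0,0,0,0,0,0],[0,0,0,0,0,0],[0,0,0,0,0,0]]' 0.0 30; python3 tip.py
python3 -m handwheel '[[0,0,0,0,0,0],[0,0,0,0,0,0],[0,0,0,0,0,0],[0,0,0,0,0,0],[0,0,0,0,0,0],[0,0,0,0,0,0]]' 0.07; python3 tip.py
```

```text
[ 0.34235779 -0.31785484  0.05718416] 0.04012331970408219
top px 306 255 rel z [-14.2 -24.2  26.9] min z [22.8 24.7 27.8]
top px 306 382 rel z [-9.9 21.6 26.7] min z [23.  24.8 27.6]
time_s: 7.5
tool_pos: [0.3424, -0.3179, 0.0572]
tool_rot: [[-0.996, 0.092, -0.0], [0.092, 0.996, 0.0], [0.0, 0.0, -1.0]]
contact_force: [0.3, 0.7, -1.1]
width: 0.0001
gripper_force: 0.0
[ 0.34240627 -0.31795326  0.05736473] -8.750383168165831e-05
top px 305 310 rel z [-13.   -5.   24.7] min z [24.1 26.  28.1]
top px 305 320 rel z [-12.2   1.6  23.8] min z [23.7 25.1 27.5]
time_s: 8.3
tool_pos: [0.3425, -0.318, 0.0575]
tool_rot: [[-0.996, 0.092, 0.0], [0.092, 0.996, -0.0], [-0.0, -0.0, -1.0]]
contact_force: [-0.6, -0.1, -0.1]
width: 0.07
gripper_force: 0.0
[ 0.34246318 -0.31799556  0.05750777] 0.07005399285395279
top px 314 210 rel z [-15.9 -38.5  31.4] min z [27.3 29.1 31.2]
top px 314 427 rel z [-8.9 37.3 31.5] min z [27.6 29.  31.3]
```

The tips are really about 24 mm behind the reported TCP when shut, and about 28 mm behind at a 70 mm opening. I'll allow for that and re-fit the carton.

Run:
```python
from h import *
p=read_camera("wrist"); h=cv2.cvtColor(p["pixels"],cv2.COLOR_BGR2HSV).astype(int); H,S,V=h[...,0],h[...,1],h[...,2]
m=((S>110)&((H<8)|(H>170))); m[:,:240]=0; m[:,420:]=0; m[270:]=0; m[:160]=0
r=fitmask(p,m,.018,(300,230)); print(r); 
b=cv2.boxPoints(r); print(b.round(1))
go(.3435,-.317,-.022,-.09)
```

```text
((313.5074768066406, -314.5940856933594), (59.39444351196289, 35.90120315551758), 84.78559112548828)
[[ 292.9 -342.5]
 [ 328.7 -345.8]
 [ 334.1 -286.7]
 [ 298.3 -283.4]]
row [-0.0009  0.0011  0.0795] [-0.     0.    -0.002] n>= 1.3 t 8.4
```

```bash
python3 -m handwheel '[[0,0.001,0.03,0,0,0],[0,0.001,0.05,0,0,0],[0,0.001,0.062,0,0,0],[0,0.001,0.072,0,0,0],[0,0.001,0.0795,0,0,0],[0,0.001,0.0795,0,0,0]]' 0.078
python3 -m handwheel '[[0,0,0,0,0,0],[0,0,0,0,0,0],[0,0,0,0,0,0],[0,0,0,0,0,0]]' 0.05 60
```

```text
time_s: 9.15
tool_pos: [0.3424, -0.3169, -0.0223]
tool_rot: [[-0.996, 0.092, -0.0], [0.092, 0.996, 0.001], [0.0, 0.0, -1.0]]
contact_force: [-0.8, 0.2, -1.0]
width: 0.0778
gripper_force: 0.0
time_s: 9.65
tool_pos: [0.3432, -0.3178, -0.021]
tool_rot: [[-0.996, 0.092, 0.001], [0.092, 0.996, -0.002], [-0.001, -0.001, -1.0]]
contact_force: [0.8, -0.7, 6.4]
width: 0.0604
gripper_force: 67.1
```

```bash
python3 -m handwheel '[[0,0,-0.05,0,0,0],[0,0,-0.1,0,0,0],[0,0,-0.15,0,0,0],[0,0,-0.15,0,0,0]]'; python3 -c "
from h import *
s=monitor.state();print(s['width'],s['gripper_force'],s['joints'])
go(.5037,.1466,.13,-1.621)"
```

```text
time_s: 10.15
tool_pos: [0.3444, -0.3193, 0.1326]
tool_rot: [[-0.996, 0.092, 0.005], [0.092, 0.996, -0.007], [-0.006, -0.007, -1.0]]
contact_force: [-0.4, 0.1, -1.4]
width: 0.0606
gripper_force: 66.4
0.06058395302287579 66.44206881523132 [-9.06239394e-01 -2.78806806e-01  2.05113054e+00 -9.80114887e-05
  1.36035331e+00 -2.38513569e+00]
row [-1.159e-01  4.786e-01  2.000e-04] [-6.0000e-04  9.8000e-03  1.5291e+00] n>= 8.1 t 10.15
```

```bash
python3 -m handwheel '[[-0.116,0.4786,0,0,0,1.529],[-0.116,0.4786,0,0,0,1.529],[-0.116,0.4786,0,0,0,1.529],[-0.116,0.4786,0,0,0,1.529],[-0.116,0.4786,0,0,0,1.529],[-0.116,0.4786,0,0,0,1.529],[-0.116,0.4786,0,0,0,1.529],[-0.116,0.4786,0,0,0,1.529],[-0.116,0.4786,0,0,0,1.529],[-0.116,0.4786,0,0,0,1.529],[-0.116,0.4786,0,0,0,1.529]]'
python3 - <<'E'
from h import *
p=read_camera("wrist"); cv2.imwrite("pics/w5.png",p["pixels"]);s=monitor.state();print(s['width'],s['joints'])
go(.5037,.1466,-.021,-1.621)
E
```

```text
time_s: 11.52
tool_pos: [0.5006, 0.1495, 0.1256]
tool_rot: [[0.047, 0.999, -0.004], [0.999, -0.047, -0.001], [-0.001, -0.004, -1.0]]
contact_force: [0.0, -0.5, -1.6]
width: 0.0607
gripper_force: 66.4
0.0605755671973312 [ 1.46481715e-01 -1.23314549e-01  1.93025918e+00 -3.70918060e-04
  1.33826774e+00  1.94437549e-01]
row [-0.0019  0.0036  0.1469] [-0.0035  0.0011  0.0023] n>= 2.4 t 11.575
```

View pics/w5.png

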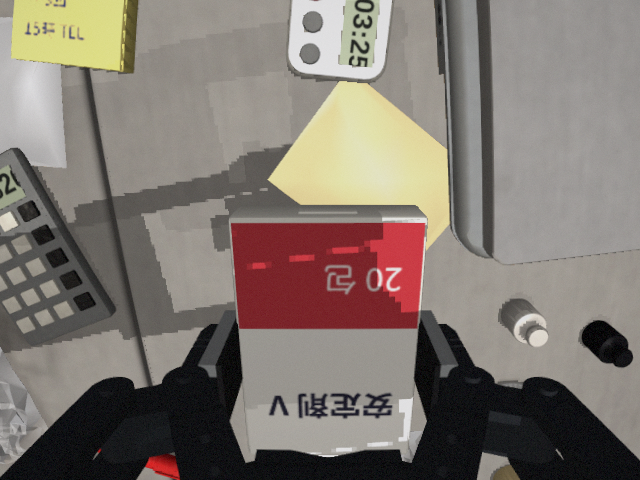

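The carton is held square, with its red end towards the timer at (350,50) and the tan sheet underneath. I'll lower it and watch the force.

```bash
python3 -m handwheel '[[-0.002,0.0036,0.06,-0.003,0,0],[-0.002,0.0036,0.1,-0.003,0,0],[-0.002,0.0036,0.125,-0.003,0,0],[-0.002,0.0036,0.132,-0.003,0,0],[-0.002,0.0036,0.132,-0.003,0,0]]'
python3 -c "
from h import *
go(.5037,.1466,-.021,-1.621)"
```

```text
time_s: 12.2
tool_pos: [0.5053, 0.146, -0.004]
tool_rot: [[0.051, 0.999, 0.002], [0.999, -0.051, -0.0], [-0.0, 0.002, -1.0]]
contact_force: [0.4, 0.6, -0.1]
width: 0.0606
gripper_force: 66.3
row [ 0.0005 -0.0017  0.017 ] [ 0.0025  0.0002 -0.0005] n>= 0.3 t 12.2
```

```bash
python3 -m handwheel '[[0,-0.001,0.006,0,0,0],[0,-0.001,0.012,0,0,0],[0,-0.001,0.0165,0,0,0],[0,-0.001,0.0165,0,0,0]]'
python3 -c "
from h import *
go(.5037,.1466,-.021,-1.621)"
```

```text
time_s: 12.7
tool_pos: [0.5046, 0.1468, -0.0206]
tool_rot: [[0.05, 0.999, 0.003], [0.999, -0.05, -0.0], [-0.0, 0.003, -1.0]]
contact_force: [0.2, -0.4, -0.3]
width: 0.0604
gripper_force: 66.4
row [-0.0003 -0.0009  0.0004] [0.0029 0.     0.0002] n>= 0.0 t 12.7
```

```bash
python3 -m handwheel '[[0,-0.001,0.001,0,0,0],[0,-0.001,0.001,0,0,0]]'; python3 -m handwheel '[[0,0,0,0,0,0],[0,0,0,0,0,0],[0,0,0,0,0,0]]' 0.075;  python3 -m handwheel '[[0,0,-0.03,0,0,0],[0,0,-0.08,0,0,0],[0,0,-0.14,0,0,0],[0,0,-0.2,0,0,0],[0,0,-0.25,0,0,0],[0,0,-0.25,0,0,0]]'
cat > chk.py <<'E'
from h import *
def carton(p,X,cx=.5037,cy=.1466):
    h=cv2.cvtColor(p["pixels"],cv2.COLOR_BGR2HSV).astype(int)
    w=(abs(X[...,0]-cx)<.06)&(abs(X[...,1]-cy)<.07)&(X[...,2]>.010)&(X[...,2]<.03)
    m=w&(((h[...,1]>110)&((h[...,0]<8)|(h[...,0]>170)))|((h[...,1]<30)))
    n,l,s,c=cv2.connectedComponentsWithStats(m.astype(np.uint8)); i=1+s[1:,4].argmax()
    v,u=np.nonzero(l==i); return cv2.minAreaRect((at_z(p,np.c_[u,v],.018)[:,:2]*1000).astype(np.float32))
if __name__=="__main__":
    for n in("wrist","top","scene"):
        p=read_camera(n); print(n,carton(p,cloud(p)))
        if n=="wrist": cv2.imwrite("pics/w6.png",p["pixels"])
E
python3 chk.py
```

```text
time_s: 12.95
tool_pos: [0.5043, 0.1469, -0.0209]
tool_rot: [[0.05, 0.999, 0.004], [0.999, -0.05, -0.0], [0.0, 0.004, -1.0]]
contact_force: [0.9, -0.8, 1.6]
width: 0.06
gripper_force: 66.6
time_s: 13.32
tool_pos: [0.5033, 0.1468, -0.0217]
tool_rot: [[0.05, 0.999, 0.003], [0.999, -0.05, -0.0], [-0.0, 0.003, -1.0]]
contact_force: [-0.0, -1.2, 0.9]
width: 0.0755
gripper_force: 0.0
time_s: 14.08
tool_pos: [0.5056, 0.1473, 0.2347]
tool_rot: [[0.05, 0.999, 0.014], [0.999, -0.05, 0.001], [0.002, 0.013, -1.0]]
contact_force: [-0.3, -0.0, -0.2]
width: 0.0755
gripper_force: 0.0
wrist ((500.9005126953125, 128.69444274902344), (57.73876190185547, 61.750518798828125), 87.28887176513672)
top ((503.0091857910156, 109.9643325805664), (63.50409698486328, 22.589508056640625), 2.1139492988586426)
scene ((499.094482421875, 145.50778198242188), (97.16957092285156, 67.2782974243164), 87.4527587890625)
```

View pics/w6.png

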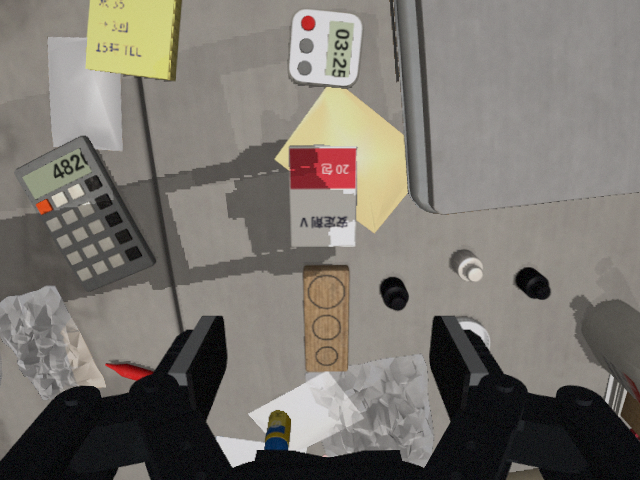

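Run:
```python
from h import *
p=read_camera("wrist"); X=cloud(p); h=cv2.cvtColor(p["pixels"],cv2.COLOR_BGR2HSV).astype(int); H,S,V=h[...,0],h[...,1],h[...,2]
m=((S>110)&((H<8)|(H>170))); m[:,:270]=0; m[:,375:]=0; m[210:]=0; m[:130]=0
r=fitmask(p,m,.018,(300,170)); print("red",r,cv2.boxPoints(r).round(1).tolist())
b=(S>60)&(H<25)&(X[...,2]>.008); b[:255]=0;b[:,:290]=0;b[:,365:]=0;b[385:]=0
print("block",fitmask(p,b,.018,(310,360)))
for c in (300,320,345):
    z=X[225:270,c,2]*1000; print(c,X[225:270:3,c,2].round(3), X[225:270:3,c,1].round(4))
t=(np.hypot(X[...,0]-.51,X[...,1]-.276)<.046)&(X[...,2]>.013)
print("timer",cv2.minAreaRect((X[t][:,:2]*1000).astype(np.float32)))
```

```text
red ((503.3744812011719, 173.63931274414062), (35.38697814941406, 58.836158752441406), 87.11083221435547) [[473.1000061035156, 157.5], [531.9000244140625, 154.5], [533.5999755859375, 189.8000030517578], [474.8999938964844, 192.8000030517578]]
block None
300 [ 0.018  0.019  0.02   0.018  0.02   0.019  0.018  0.018 -0.    -0.001
 -0.001  0.     0.001 -0.    -0.001] [0.1231 0.1203 0.118  0.1143 0.112  0.1088 0.1056 0.1027 0.0935 0.0903
 0.0872 0.0843 0.0813 0.0778 0.0743]
320 [ 0.018  0.018  0.017  0.018  0.018  0.019  0.019  0.017  0.001  0.
  0.001  0.     0.    -0.     0.004] [0.122  0.1192 0.1161 0.1135 0.1106 0.1079 0.105  0.1013 0.0929 0.0896
 0.0868 0.0833 0.0803 0.0768 0.0753]
345 [ 0.019  0.019  0.018  0.018  0.019  0.02   0.017  0.018 -0.    -0.001
  0.    -0.001 -0.002  0.001  0.004] [0.1212 0.1184 0.1152 0.1124 0.1097 0.1071 0.1032 0.1006 0.0913 0.0879
 0.0852 0.0814 0.0782 0.0759 0.0739]
timer ((511.10797119140625, 275.8782958984375), (62.17294692993164, 62.51072311401367), 81.7197036743164)
```

```bash
python3 -c "
from h import *
go(.6425,-.0215,.09,-1.621);go(.6425,-.0215,-.023,-1.621)"
```

```text
row [-0.1608  0.149   0.1364] [-0.0004  0.0007  0.    ] n>= 4.1 t 14.275
row [-0.1607  0.1491  0.2494] [-0.0004  0.0007  0.    ] n>= 5.3 t 14.275
```

```bash
python3 -m handwheel '[[-0.161,0.149,0.1,0,0,0],[-0.161,0.149,0.136,0,0,0],[-0.161,0.149,0.136,0,0,0],[-0.161,0.149,0.136,0,0,0],[-0.161,0.149,0.136,0,0,0],[-0.161,0.149,0.136,0,0,0]]' 0.078
python3 - <<'E'
from h import *
p=read_camera("wrist"); X=cloud(p)
for z0 in (.006,.009):
    m=(np.hypot(X[...,0]-.6425,X[...,1]+.0215)<.045)&(X[...,2]>z0)&(X[...,2]<.02); P=X[m][:,:2]*1000
    print(P.min(0),P.max(0),P.mean(0),len(P))
go(.6425,-.0215,-.023,-1.621)
E
```

```text
time_s: 15.02
tool_pos: [0.6427, -0.0213, 0.0908]
tool_rot: [[0.051, 0.999, -0.001], [0.999, -0.051, 0.001], [0.001, -0.001, -1.0]]
contact_force: [0.1, -0.1, 0.0]
width: 0.0776
gripper_force: 0.0
[599.33134115 -53.36189767] [673.00864763   7.4107955 ] [642.87561278 -21.64635695] 7589
[612.86394335 -53.36189767] [673.00864763   7.4107955 ] [643.02478892 -21.84657044] 7479
row [-0.0009 -0.001   0.1155] [ 0.0017 -0.0006  0.0003] n>= 1.8 t 15.075
```

```bash
python3 -m handwheel '[[-0.002,0,0.05,0,0,0],[-0.002,0,0.085,0,0,0],[-0.002,0,0.1,0,0,0],[-0.002,0,0.1145,0,0,0],[-0.002,0,0.1145,0,0,0]]'
python3 -m handwheel '[[0,0,0,0,0,0],[0,0,0,0,0,0],[0,0,0,0,0,0],[0,0,0,0,0,0]]' 0.045 30
python3 -m handwheel '[[0,0,-0.05,0,0,0],[0,0,-0.11,0,0,0],[0,0,-0.15,0,0,0],[0,0,-0.15,0,0,0]]'
python3 -c "
from h import *
go(.502,.1455,.05,-1.621);go(.502,.1455,-.0045,-1.621)"
```

```text
time_s: 15.7
tool_pos: [0.6442, -0.023, -0.0213]
tool_rot: [[0.05, 0.999, 0.003], [0.999, -0.05, -0.0], [0.0, 0.003, -1.0]]
contact_force: [0.5, -0.3, 0.4]
width: 0.078
gripper_force: 0.0
time_s: 16.2
tool_pos: [0.6458, -0.0236, -0.0196]
tool_rot: [[0.05, 0.999, 0.006], [0.999, -0.05, -0.0], [-0.0, 0.006, -1.0]]
contact_force: [0.1, 0.5, 7.2]
width: 0.0578
gripper_force: 32.8
time_s: 16.7
tool_pos: [0.6468, -0.0239, 0.134]
tool_rot: [[0.05, 0.999, 0.012], [0.999, -0.05, -0.002], [-0.001, 0.012, -1.0]]
contact_force: [0.6, -1.0, -0.9]
width: 0.0584
gripper_force: 32.8
row [ 0.162  -0.1542  0.0819] [ 0.0123  0.001  -0.0001] n>= 3.8 t 16.7
row [ 0.1621 -0.1548  0.1364] [ 0.0123  0.001  -0.0001] n>= 4.2 t 16.7
```

```bash
python3 -m handwheel '[[0.162,-0.154,0,0,0,0],[0.162,-0.154,0,0,0,0],[0.162,-0.154,0,0,0,0],[0.162,-0.154,0,0,0,0],[0.162,-0.154,0.05,0,0,0],[0.162,-0.154,0.082,0,0,0],[0.162,-0.154,0.082,0,0,0],[0.162,-0.154,0.082,0,0,0]]'
python3 -c "
from h import *
go(.502,.1455,-.0025,-1.621)"
```

```text
time_s: 17.7
tool_pos: [0.4987, 0.146, 0.0464]
tool_rot: [[0.05, 0.999, 0.003], [0.999, -0.05, -0.0], [0.0, 0.003, -1.0]]
contact_force: [-0.3, -0.2, 0.1]
width: 0.0588
gripper_force: 32.8
row [-0.0004  0.0032  0.049 ] [ 0.0033 -0.     -0.0002] n>= 0.8 t 17.7
```

```bash
python3 -m handwheel '[[0,0.003,0.02,0,0,0],[0,0.003,0.035,0,0,0],[0,0.003,0.042,0,0,0],[0,0.003,0.0455,0,0,0],[0,0.003,0.048,0,0,0],[0,0.003,0.048,0,0,0]]'
```

```text
time_s: 18.45
tool_pos: [0.502, 0.146, -0.0015]
tool_rot: [[0.05, 0.999, 0.004], [0.999, -0.05, -0.0], [0.0, 0.004, -1.0]]
contact_force: [0.1, 0.7, -0.4]
width: 0.0586
gripper_force: 32.8
```

```bash
python3 -m handwheel '[[0,0,0.001,0,0,0],[0,0,0.0015,0,0,0]]'; python3 -m handwheel '[[0,0,0,0,0,0],[0,0,0,0,0,0],[0,0,0,0,0,0]]' 0.07;  python3 -m handwheel '[[0,0,-0.02,0,0,0],[0,0,-0.08,0,0,0],[0,0,-0.14,0,0,0],[0,0,-0.2,0,0,0],[0,0,-0.25,0,0,0],[0,0,-0.25,0,0,0],[0,0,-0.25,0,0,0]]'
python3 - <<'E'
from h import *
for n in("wrist","top","scene"):
    p=read_camera(n); X=cloud(p); b={"top":.0035}.get(n,0)
    m=(np.hypot(X[...,0]-.503,X[...,1]-.146)<.05)&(X[...,2]>.026+b)&(X[...,2]<.045); P=X[m][:,:2]*1000
    print(n,"dish",P.min(0).round(1),P.max(0).round(1),((P.min(0)+P.max(0))/2).round(1),P.mean(0).round(1),len(P),np.median(X[m][:,2]))
p=read_camera("wrist");cv2.imwrite("pics/w7.png",p["pixels"])
go(.656,-.104,.10,0)
E
```

```text
time_s: 18.7
tool_pos: [0.502, 0.146, -0.0016]
tool_rot: [[0.05, 0.999, 0.003], [0.999, -0.05, -0.0], [-0.0, 0.003, -1.0]]
contact_force: [-6.6, -1.0, 13.0]
width: 0.0581
gripper_force: 34.0
time_s: 19.08
tool_pos: [0.5013, 0.1459, -0.0037]
tool_rot: [[0.05, 0.999, 0.003], [0.999, -0.05, -0.0], [-0.0, 0.003, -1.0]]
contact_force: [0.0, 0.2, -0.1]
width: 0.0702
gripper_force: 0.0
time_s: 19.95
tool_pos: [0.5004, 0.1459, 0.2457]
tool_rot: [[0.05, 0.999, 0.002], [0.999, -0.05, -0.0], [-0.0, 0.002, -1.0]]
contact_force: [0.5, -0.1, -0.5]
width: 0.0696
gripper_force: 0.0
wrist dish [469.8 116.8] [529.4 177. ] [499.6 146.9] [499.9 147.4] 3387 0.030777775927182973
top dish [487.2 117.1] [531.2 171.2] [509.2 144.2] [505.7 158.8] 93 0.0330936580710003
scene dish [468.7 118.7] [532.9 179.8] [500.8 149.3] [499.1 147.2] 484 0.030794545002203702
row [-0.2416  0.1686  0.1443] [-1.100e-03  0.000e+00 -1.621e+00] n>= 8.6 t 20.15
```

View pics/w7.png

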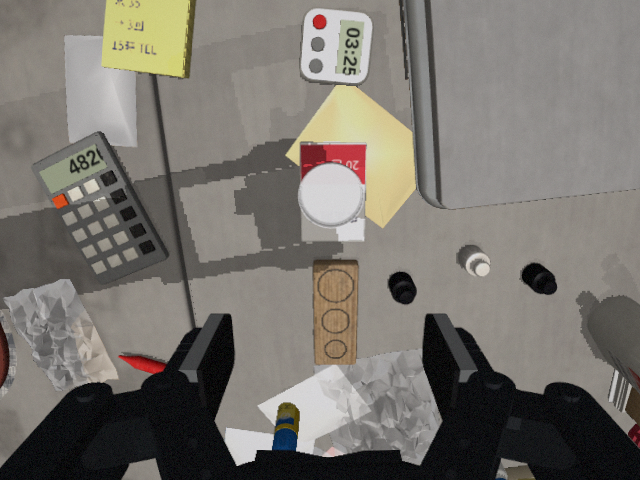

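The dish sits centred on the carton: dish at (332,195), carton spanning (301-366, 143-241). The brass weight is next, gripped along x.

```bash
python3 -c "
from h import *
go(.656,-.104,.13,-1.621)"
python3 -m handwheel '[[-0.2415,0.169,0.11,0,0,0],[-0.2415,0.169,0.11,0,0,0],[-0.2415,0.169,0.11,0,0,0],[-0.2415,0.169,0.11,0,0,0],[-0.2415,0.169,0.11,0,0,0],[-0.2415,0.169,0.11,0,0,0],[-0.2415,0.169,0.11,0,0,0],[-0.2415,0.169,0.11,0,0,0]]' 0.06
cat > hov.py <<'E'
import sys; from h import *
x,y,r,zt=map(float,sys.argv[1:5]); p=read_camera("wrist"); X=cloud(p)
for lo,hi in((zt-.006,zt+.006),(zt-.022,zt-.009)):
    m=(np.hypot(X[...,0]-x,X[...,1]-y)<r)&(X[...,2]>lo)&(X[...,2]<hi); P=X[m][:,:2]*1000
    if len(P): print(np.percentile(P,[1,99],axis=0).round(1).tolist(),P.mean(0).round(1),len(P))
E
python3 hov.py .656 -.104 .03 .049
```

```text
row [-0.2416  0.1686  0.1143] [-0.0006  0.0007 -0.    ] n>= 5.1 t 20.15
time_s: 21.15
tool_pos: [0.6576, -0.1026, 0.1377]
tool_rot: [[0.049, 0.999, 0.004], [0.999, -0.049, -0.0], [0.0, 0.004, -1.0]]
contact_force: [0.4, -0.4, 0.4]
width: 0.0601
gripper_force: 0.0
[[647.5, -113.6], [665.9, -95.2]] [ 656.7 -103.8] 731
[[641.6, -118.9], [671.8, -88.9]] [656.8 -99.7] 992
```

Brass is at (656.7, -104.3). I'll descend to TCP z ≈ -0.015.

```bash
python3 -c "
from h import *
go(.6567,-.1043,-.015,-1.621)"
python3 -m handwheel '[[-0.0015,-0.001,0.05,0,0,0],[-0.0015,-0.001,0.1,0,0,0],[-0.0015,-0.001,0.135,0,0,0],[-0.0015,-0.001,0.152,0,0,0],[-0.0015,-0.001,0.152,0,0,0]]'
python3 -m handwheel '[[0,0,0,0,0,0],[0,0,0,0,0,0],[0,0,0,0,0,0],[0,0,0,0,0,0]]' 0.015 50
python3 -m handwheel '[[0,0,-0.05,0,0,0],[0,0,-0.1,0,0,0],[0,0,-0.12,0,0,0],[0,0,-0.12,0,0,0],[0,0,-0.12,0,0,0]]'
python3 -c "
from h import *
go(.499,.055,.105,-1.621)"
```

```text
row [-0.0018 -0.0016  0.153 ] [0.0043 0.0002 0.0016] n>= 2.4 t 21.2
time_s: 21.82
tool_pos: [0.6566, -0.1045, -0.0153]
tool_rot: [[0.049, 0.999, 0.002], [0.999, -0.049, 0.0], [0.0, 0.002, -1.0]]
contact_force: [-0.4, -0.8, 0.3]
width: 0.0602
gripper_force: 0.0
time_s: 22.32
tool_pos: [0.659, -0.1056, -0.0121]
tool_rot: [[0.05, 0.999, 0.007], [0.999, -0.05, -0.001], [-0.001, 0.007, -1.0]]
contact_force: [-1.7, 0.7, 6.0]
width: 0.0291
gripper_force: 49.9
time_s: 22.95
tool_pos: [0.655, -0.1047, 0.102]
tool_rot: [[0.05, 0.999, -0.001], [0.999, -0.05, 0.001], [0.001, -0.001, -1.0]]
contact_force: [0.3, -1.1, -3.2]
width: 0.0288
gripper_force: 50.3
row [ 0.1517 -0.1638 -0.0027] [-0.0015 -0.001  -0.0001] n>= 3.6 t 22.95
```

```bash
python3 -m handwheel '[[0.1517,-0.164,0,0,0,0],[0.1517,-0.164,0,0,0,0],[0.1517,-0.164,0,0,0,0],[0.1517,-0.164,0,0,0,0],[0.1517,-0.164,0,0,0,0],[0.1517,-0.164,0,0,0,0],[0.1517,-0.164,0,0,0,0]]'
python3 - <<'E'
from h import *
p=read_camera("wrist");X=cloud(p);s=monitor.state();T=s["tool_pos"];print(T)
# held knob: points near tool axis, z above TCP+.06
for lo,hi in((.03,.045),(.05,.075)):
    m=(np.hypot(X[...,0]-T[0],X[...,1]-T[1])<.014)&(X[...,2]>T[2]+lo)&(X[...,2]<T[2]+hi);P=X[m]*1000
    print(lo,len(P),P.mean(0).round(1) if len(P) else 0,np.percentile(P,[1,99],axis=0).round(1).tolist() if len(P) else 0)
h=cv2.cvtColor(p["pixels"],cv2.COLOR_BGR2HSV).astype(int)
b=(X[...,2]>.008)&(X[...,2]<.028)&(h[...,1]>60)&(h[...,0]<25)&(abs(X[...,0]-.497)<.045)&(X[...,1]<.09)&(X[...,1]>-.06)
P=X[b][:,:2]*1000;print("block",cv2.minAreaRect(P.astype(np.float32)),len(P))
cv2.imwrite("pics/w8.png",p["pixels"])
go(.499,.055,.005,-1.621)
E
```

```text
time_s: 23.82
tool_pos: [0.501, 0.0538, 0.104]
tool_rot: [[0.051, 0.999, 0.002], [0.999, -0.051, -0.0], [-0.0, 0.002, -1.0]]
contact_force: [-0.3, 0.8, -2.2]
width: 0.029
gripper_force: 50.5
[0.50101723 0.05381461 0.10410578]
0.03 1804 [502.6  59.6 148.1] [[487.5, 46.9, 146.4], [513.8, 67.5, 149.1]]
0.05 3356 [500.7  56.9 163.4] [[490.7, 47.0, 156.7], [514.3, 64.8, 165.6]]
block ((500.239013671875, 44.97550964355469), (60.887088775634766, 45.577579498291016), 86.91740417480469) 5446
row [ 0.0011 -0.0023  0.0991] [ 0.0023  0.0001 -0.0012] n>= 1.6 t 23.875
```

View pics/w8.png

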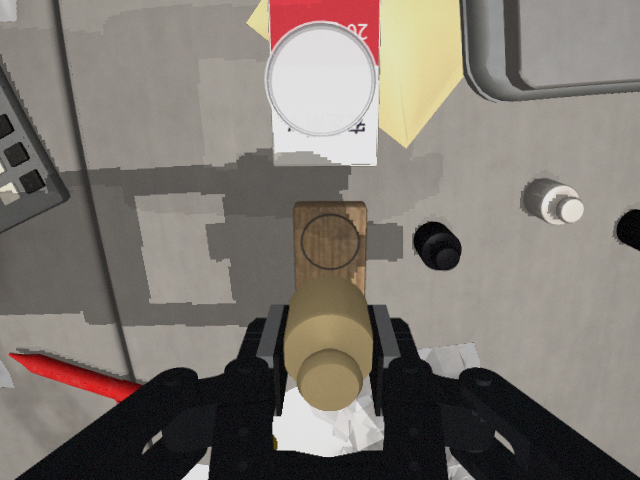

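The image shows brass held over the block, with the largest ring at (330,242). It's lined up, so I'll lower it.

```bash
python3 -m handwheel '[[0,-0.001,0.04,0,0,0],[0,-0.001,0.07,0,0,0],[0,-0.001,0.088,0,0,0],[0,-0.001,0.096,0,0,0],[0,-0.001,0.099,0,0,0],[0,-0.001,0.0995,0,0,0]]'
```

```text
time_s: 24.62
tool_pos: [0.501, 0.0545, 0.0061]
tool_rot: [[0.05, 0.999, 0.005], [0.999, -0.05, -0.0], [-0.0, 0.005, -1.0]]
contact_force: [0.4, 0.1, -1.9]
width: 0.0291
gripper_force: 50.5
```

```bash
python3 -m handwheel '[[0,-0.001,0.001,0,0,0],[0,-0.001,0.002,0,0,0],[0,-0.001,0.003,0,0,0]]'
```

```text
time_s: 25.0
tool_pos: [0.501, 0.0546, 0.0058]
tool_rot: [[0.05, 0.999, 0.006], [0.999, -0.05, -0.0], [-0.0, 0.006, -1.0]]
contact_force: [-7.4, 0.3, 19.4]
width: 0.0288
gripper_force: 52.6
```

```bash
python3 -m handwheel '[[0,0,-0.0015,0,0,0],[0,0,-0.002,0,0,0]]';python3 -m handwheel '[[0,0,0,0,0,0],[0,0,0,0,0,0],[0,0,0,0,0,0]]' 0.055; python3 -m handwheel '[[0,0,-0.02,0,0,0],[0,0,-0.07,0,0,0],[0,0,-0.12,0,0,0],[0,0,-0.15,0,0,0],[0,0,-0.15,0,0,0],[0,0,-0.15,0,0,0]]'
python3 hov.py .499 .055 .03 .067; python3 -c "
from h import *
go(.6415,.071,.13,-1.621)"
```

```text
time_s: 25.25
tool_pos: [0.5009, 0.0546, 0.0059]
tool_rot: [[0.05, 0.999, 0.008], [0.999, -0.05, -0.0], [0.0, 0.008, -1.0]]
contact_force: [2.0, -0.1, 3.6]
width: 0.0293
gripper_force: 51.2
time_s: 25.62
tool_pos: [0.4982, 0.0547, 0.0033]
tool_rot: [[0.05, 0.999, 0.002], [0.999, -0.05, -0.0], [0.0, 0.002, -1.0]]
contact_force: [-0.3, 1.3, -0.1]
width: 0.0548
gripper_force: 0.0
time_s: 26.38
tool_pos: [0.4974, 0.0547, 0.1523]
tool_rot: [[0.05, 0.999, 0.0], [0.999, -0.05, -0.0], [-0.0, 0.0, -1.0]]
contact_force: [0.1, -0.2, -0.3]
width: 0.055
gripper_force: 0.0
[[489.5, 46.8], [507.9, 65.1]] [498.7  56.5] 758
[[483.5, 40.7], [513.8, 71.3]] [498.7  60.3] 1018
row [0.0235 0.1435 0.0215] [-0.0008  0.0001 -0.    ] n>= 2.4 t 26.425
```

```bash
python3 -m handwheel '[[0.0235,0.1435,0.02,0,0,0],[0.0235,0.1435,0.02,0,0,0],[0.0235,0.1435,0.02,0,0,0],[0.0235,0.1435,0.02,0,0,0],[0.0235,0.1435,0.02,0,0,0]]' 0.05
python3 hov.py .6415 .071 .025 .039; python3 -c "
from h import *
go(.6415,.071,-.016,-1.621)"
```

```text
time_s: 27.05
tool_pos: [0.6415, 0.0709, 0.1329]
tool_rot: [[0.05, 0.999, 0.0], [0.999, -0.05, -0.0], [-0.0, 0.0, -1.0]]
contact_force: [-1.2, -0.3, 0.2]
width: 0.0498
gripper_force: 0.0
[[634.1, 63.5], [648.9, 78.1]] [641.5  71.3] 463
[[629.2, 58.7], [653.6, 83.3]] [641.6  74.8] 692
row [ 1.000e-04 -3.000e-04  1.496e-01] [0.0012 0.0001 0.    ] n>= 2.4 t 27.1
```

```bash
python3 -m handwheel '[[0,0,0.06,0,0,0],[0,0,0.1,0,0,0],[0,0,0.135,0,0,0],[0,0,0.149,0,0,0],[0,0,0.149,0,0,0]]'
python3 -m handwheel '[[0,0,0,0,0,0],[0,0,0,0,0,0],[0,0,0,0,0,0],[0,0,0,0,0,0]]' 0.01 40
python3 -m handwheel '[[0,0,-0.05,0,0,0],[0,0,-0.11,0,0,0],[0,0,-0.14,0,0,0],[0,0,-0.14,0,0,0],[0,0,-0.14,0,0,0]]'
python3 -c "
from h import *
go(.497,.0128,.12,-1.621)"
```

```text
time_s: 27.72
tool_pos: [0.6425, 0.0709, -0.0148]
tool_rot: [[0.05, 0.999, 0.002], [0.999, -0.05, -0.0], [-0.0, 0.002, -1.0]]
contact_force: [-0.3, -0.3, 0.4]
width: 0.0497
gripper_force: 0.0
time_s: 28.22
tool_pos: [0.6452, 0.0709, -0.0119]
tool_rot: [[0.05, 0.999, 0.007], [0.999, -0.05, -0.0], [0.0, 0.007, -1.0]]
contact_force: [-1.0, -0.7, 6.6]
width: 0.0228
gripper_force: 39.7
time_s: 28.85
tool_pos: [0.6418, 0.0709, 0.1234]
tool_rot: [[0.05, 0.999, 0.0], [0.999, -0.05, -0.0], [-0.0, 0.0, -1.0]]
contact_force: [0.3, 0.6, -1.0]
width: 0.0228
gripper_force: 39.8
row [-0.0653 -0.1417  0.0034] [ 0.0001  0.0002 -0.    ] n>= 2.5 t 28.85
```

```bash
python3 -m handwheel '[[-0.0653,-0.1407,0,0,0,0],[-0.0653,-0.1407,0,0,0,0],[-0.0653,-0.1407,0,0,0,0],[-0.0653,-0.1407,0,0,0,0],[-0.0653,-0.1407,0.03,0,0,0],[-0.0653,-0.1407,0.05,0,0,0],[-0.0653,-0.1407,0.05,0,0,0],[-0.0653,-0.1407,0.05,0,0,0]]'
python3 - <<'E'
from h import *
p=read_camera("wrist");X=cloud(p);s=monitor.state();T=s["tool_pos"];print(T)
m=(np.hypot(X[...,0]-T[0],X[...,1]-T[1])<.012)&(X[...,2]>T[2]+.044)&(X[...,2]<T[2]+.06);P=X[m]*1000
print(len(P),P.mean(0).round(1),np.percentile(P,[1,99],axis=0).round(1).tolist())
go(.4985,.013,.0075,-1.621)
E
```

```text
time_s: 29.85
tool_pos: [0.4999, 0.0129, 0.075]
tool_rot: [[0.05, 0.999, 0.003], [0.999, -0.05, -0.0], [0.0, 0.003, -1.0]]
contact_force: [1.1, 0.6, -0.7]
width: 0.0224
gripper_force: 39.8
[0.50021721 0.01284401 0.07564663]
2153 [500.1  14.1 125.8] [[490.7, 6.0, 120.7], [511.1, 20.6, 134.0]]
row [ 0.0001 -0.002   0.0681] [0.004  0.     0.0003] n>= 1.1 t 29.9
```

```bash
python3 -m handwheel '[[0,-0.002,0.03,0,0,0],[0,-0.002,0.055,0,0,0],[0,-0.002,0.064,0,0,0],[0,-0.002,0.068,0,0,0],[0,-0.002,0.069,0,0,0]]'
python3 -m handwheel '[[0,0,0.001,0,0,0],[0,0,0.002,0,0,0],[0,0,0.002,0,0,0]]'
```

```text
time_s: 30.52
tool_pos: [0.4985, 0.0128, 0.007]
tool_rot: [[0.05, 0.999, 0.005], [0.999, -0.05, -0.0], [-0.0, 0.005, -1.0]]
contact_force: [0.5, -0.3, 0.4]
width: 0.0228
gripper_force: 39.8
time_s: 30.9
tool_pos: [0.4986, 0.0127, 0.006]
tool_rot: [[0.05, 0.999, 0.004], [0.999, -0.05, -0.0], [-0.0, 0.004, -1.0]]
contact_force: [-2.7, -0.9, 7.5]
width: 0.0229
gripper_force: 41.0
```

```bash
python3 -m handwheel '[[0,0,-0.0005,0,0,0],[0,0,-0.0005,0,0,0]]';python3 -m handwheel '[[0,0,0,0,0,0],[0,0,0,0,0,0],[0,0,0,0,0,0]]' 0.05; python3 -m handwheel '[[0,0,-0.02,0,0,0],[0,0,-0.08,0,0,0],[0,0,-0.14,0,0,0],[0,0,-0.2,0,0,0],[0,0,-0.25,0,0,0],[0,0,-0.25,0,0,0],[0,0,-0.25,0,0,0]]'
python3 hov.py .498 .013 .02 .057;python3 hov.py .4987 .056 .022 .067
python3 - <<'E'
from h import *
p=read_camera("wrist"); cv2.imwrite("pics/w9.png",cv2.resize(p["pixels"][120:420,180:480],None,fx=2,fy=2))
go(.389,-.193,.17,0)
E
```

```text
time_s: 31.15
tool_pos: [0.4986, 0.0127, 0.0061]
tool_rot: [[0.05, 0.999, 0.005], [0.999, -0.05, -0.0], [-0.0, 0.005, -1.0]]
contact_force: [-2.5, -0.0, 6.8]
width: 0.023
gripper_force: 40.8
time_s: 31.52
tool_pos: [0.4974, 0.0129, 0.0043]
tool_rot: [[0.05, 0.999, 0.003], [0.999, -0.05, -0.0], [0.0, 0.003, -1.0]]
contact_force: [-0.7, 0.3, -0.1]
width: 0.0503
gripper_force: 0.0
time_s: 32.4
tool_pos: [0.4965, 0.0129, 0.2537]
tool_rot: [[0.05, 0.999, 0.002], [0.999, -0.05, -0.0], [0.0, 0.002, -1.0]]
contact_force: [0.1, -0.2, -0.1]
width: 0.05
gripper_force: 0.0
[[488.9, 4.9], [503.5, 19.8]] [496.1  12.8] 253
[[484.1, 0.5], [508.0, 24.9]] [496.1  15.4] 385
[[489.1, 46.4], [508.0, 65.1]] [498.5  56. ] 472
[[483.2, 40.5], [513.6, 71.0]] [498.4  57.3] 635
row [-0.2111 -0.0962  0.0821] [-5.000e-04 -1.000e-03 -1.621e+00] n>= 8.6 t 32.55
```

View pics/w9.png

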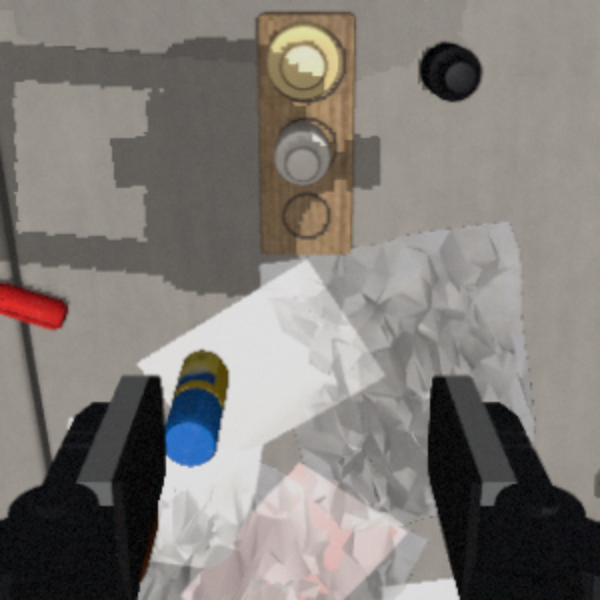

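Both weights stand on their rings, but steel at crop (302,155) sits slightly off the ring, so I'll quantify that.

Run:
```python
from h import *
p=read_camera("wrist");X=cloud(p);h=cv2.cvtColor(p["pixels"],cv2.COLOR_BGR2HSV).astype(int);H,S,V=h[...,0],h[...,1],h[...,2]
m=(S>60)&(H<28)&(X[...,2]>.008)&(X[...,0]>.45)&(X[...,0]<.54)&(X[...,1]>-.06)&(X[...,1]<.09)
print("block",fitmask(p,m,.018,(316,243)),"small ring",at_z(p,[(333,227)],.018))
c=fitmask(p,m,.018,(316,243)); a=np.radians(c[2] if c[1][0]>c[1][1] else c[2]+90); u=np.array([np.cos(a),np.sin(a)]); u*=np.sign(u[1])
for t in(38,-4,-39): print(t,(np.array(c[0])+t*u).round(1))
```

```text
block ((498.6142578125, 17.214122772216797), (116.16045379638672, 45.13018798828125), 87.1324462890625) small ring [[ 0.49700014 -0.02114636  0.018     ]]
38 [500.5  55.2]
-4 [498.4  13.2]
-39 [496.7 -21.7]
```

```bash
python3 -c "
from h import *
go(.4995,.0133,.004,-1.621)"
python3 -m handwheel '[[0.0005,0.003,0.06,0,0,0],[0.0005,0.003,0.12,0,0,0],[0.0005,0.003,0.18,0,0,0],[0.0005,0.003,0.225,0,0,0],[0.0005,0.003,0.248,0,0,0],[0.0005,0.003,0.248,0,0,0],[0.0005,0.003,0.248,0,0,0]]'
python3 -m handwheel '[[0,0,0,0,0,0],[0,0,0,0,0,0],[0,0,0,0,0,0],[0,0,0,0,0,0]]' 0.01 25
python3 -m handwheel '[[0,0,0,0,0,0],[0,0,0,0,0,0],[0,0,0,0,0,0]]' 0.05
python3 -m handwheel '[[0,0,-0.02,0,0,0],[0,0,-0.07,0,0,0],[0,0,-0.12,0,0,0],[0,0,-0.12,0,0,0],[0,0,-0.12,0,0,0]]'
python3 hov.py .498 .013 .02 .057
python3 -c "
from h import *
go(.500,.0542,.125,-1.621);go(.500,.0542,.004,-1.621)"
```

```text
row [0.0004 0.0037 0.2483] [-0.0007 -0.0003 -0.    ] n>= 4.0 t 32.6
time_s: 33.48
tool_pos: [0.5012, 0.0131, 0.0073]
tool_rot: [[0.05, 0.999, 0.004], [0.999, -0.05, -0.0], [-0.0, 0.004, -1.0]]
contact_force: [0.1, 0.3, -0.3]
width: 0.0501
gripper_force: 0.0
time_s: 33.98
tool_pos: [0.5016, 0.0131, 0.0082]
tool_rot: [[0.05, 0.999, 0.005], [0.999, -0.05, -0.0], [-0.0, 0.005, -1.0]]
contact_force: [-2.6, -0.2, 6.1]
width: 0.0229
gripper_force: 24.6
time_s: 34.35
tool_pos: [0.5005, 0.0132, 0.0064]
tool_rot: [[0.05, 0.999, 0.003], [0.999, -0.05, -0.0], [0.0, 0.003, -1.0]]
contact_force: [-0.4, -0.6, 0.1]
width: 0.0497
gripper_force: 0.0
time_s: 34.98
tool_pos: [0.4999, 0.0133, 0.126]
tool_rot: [[0.05, 0.999, 0.003], [0.999, -0.05, -0.0], [0.0, 0.003, -1.0]]
contact_force: [-0.4, 0.2, -0.9]
width: 0.05
gripper_force: 0.0
[[491.9, 5.2], [506.6, 20.0]] [499.2  13. ] 548
[[487.1, 1.2], [511.3, 25.0]] [499.3  16.9] 825
row [ 0.0408 -0.0013  0.    ] [ 0.0006 -0.0002  0.    ] n>= 0.7 t 35.025
row [ 0.0408 -0.0013  0.121 ] [ 0.0006 -0.0002  0.    ] n>= 2.0 t 35.025
```

```bash
python3 -m handwheel '[[0.041,0.0005,0,0,0,0],[0.041,0.0005,0.03,0,0,0],[0.041,0.0005,0.09,0,0,0],[0.041,0.0005,0.118,0,0,0],[0.041,0.0005,0.118,0,0,0],[0.041,0.0005,0.118,0,0,0]]' 0.055
python3 -m handwheel '[[0,0,0,0,0,0],[0,0,0,0,0,0],[0,0,0,0,0,0],[0,0,0,0,0,0]]' 0.015 25
python3 -m handwheel '[[0,0,0,0,0,0],[0,0,0,0,0,0],[0,0,0,0,0,0]]' 0.055
python3 -m handwheel '[[0,0,-0.02,0,0,0],[0,0,-0.08,0,0,0],[0,0,-0.14,0,0,0],[0,0,-0.18,0,0,0],[0,0,-0.18,0,0,0]]'
python3 hov.py .5 .055 .022 .067
python3 -c "
from h import *
go(.389,-.193,.2,0);go(.389,-.193,.2,-.6);print(monitor.state()['joints'])"
```

```text
time_s: 35.78
tool_pos: [0.5034, 0.0541, 0.0089]
tool_rot: [[0.05, 0.999, 0.003], [0.999, -0.05, -0.0], [-0.0, 0.003, -1.0]]
contact_force: [0.2, 0.0, 0.4]
width: 0.0551
gripper_force: 0.0
time_s: 36.28
tool_pos: [0.5042, 0.0541, 0.0104]
tool_rot: [[0.05, 0.999, 0.005], [0.999, -0.05, -0.0], [0.0, 0.005, -1.0]]
contact_force: [-2.7, 0.8, 6.6]
width: 0.0297
gripper_force: 24.7
time_s: 36.65
tool_pos: [0.5031, 0.0541, 0.0085]
tool_rot: [[0.05, 0.999, 0.003], [0.999, -0.05, -0.0], [-0.0, 0.003, -1.0]]
contact_force: [-0.2, -0.4, 0.2]
width: 0.0552
gripper_force: 0.0
time_s: 37.28
tool_pos: [0.5052, 0.0541, 0.1933]
tool_rot: [[0.05, 0.999, 0.012], [0.999, -0.05, -0.001], [0.0, 0.012, -1.0]]
contact_force: [-0.1, 0.2, 0.5]
width: 0.055
gripper_force: 0.0
[[493.1, 46.4], [511.6, 64.7]] [502.2  56. ] 581
[[487.1, 40.3], [517.3, 70.9]] [502.3  59.3] 801
row [-0.2526 -0.102  -0.0104] [ 0.0052  0.0054 -1.621 ] n>= 8.6 t 37.325
row [-0.2526 -0.102  -0.0104] [ 0.0062  0.0034 -1.021 ] n>= 5.4 t 37.325
[-3.99381239e-02 -2.27647746e-01  1.91103565e+00 -3.78018638e-05
  1.45145927e+00  1.02560623e-02]
```

```bash
python3 -m handwheel '[[0,-0.0025,0,0,0,0],[0,-0.0025,0.03,0,0,0],[0,-0.0025,0.09,0,0,0],[0,-0.0025,0.15,0,0,0],[0,-0.0025,0.178,0,0,0],[0,-0.0025,0.18,0,0,0],[0,-0.0025,0.18,0,0,0],[0,-0.0025,0.18,0,0,0]]' 0.055
```

```text
time_s: 38.33
tool_pos: [0.5022, 0.0542, 0.0103]
tool_rot: [[0.05, 0.999, 0.006], [0.999, -0.05, -0.0], [0.0, 0.006, -1.0]]
contact_force: [0.2, -0.3, 0.1]
width: 0.055
gripper_force: 0.0
```

```bash
python3 -m handwheel '[[0,-0.001,0.004,0,0,0],[0,-0.001,0.004,0,0,0],[0,-0.001,0.004,0,0,0]]' 
python3 -m handwheel '[[0,0,0,0,0,0],[0,0,0,0,0,0],[0,0,0,0,0,0],[0,0,0,0,0,0]]' 0.015 25
python3 -m handwheel '[[0,0,0,0,0,0],[0,0,0,0,0,0],[0,0,0,0,0,0]]' 0.055
python3 -m handwheel '[[0,0,-0.02,0,0,0],[0,0,-0.08,0,0,0],[0,0,-0.14,0,0,0],[0,0,-0.18,0,0,0],[0,0,-0.18,0,0,0],[0,0,-0.18,0,0,0]]'
python3 hov.py .5 .055 .022 .067;python3 hov.py .499 .013 .018 .057
```

```text
time_s: 38.7
tool_pos: [0.4998, 0.0543, 0.0047]
tool_rot: [[0.05, 0.999, 0.003], [0.999, -0.05, -0.0], [-0.0, 0.003, -1.0]]
contact_force: [-0.0, 0.5, -0.5]
width: 0.0546
gripper_force: 0.0
time_s: 39.2
tool_pos: [0.5008, 0.0543, 0.0054]
tool_rot: [[0.05, 0.999, 0.006], [0.999, -0.05, -0.0], [0.0, 0.006, -1.0]]
contact_force: [2.6, 0.6, 4.3]
width: 0.03
gripper_force: 25.2
time_s: 39.58
tool_pos: [0.4987, 0.0543, 0.0038]
tool_rot: [[0.05, 0.999, 0.001], [0.999, -0.05, -0.0], [-0.0, 0.001, -1.0]]
contact_force: [-0.2, 0.1, -0.3]
width: 0.0551
gripper_force: 0.0
time_s: 40.33
tool_pos: [0.4983, 0.0543, 0.1833]
tool_rot: [[0.05, 0.999, 0.001], [0.999, -0.05, -0.0], [-0.0, 0.001, -1.0]]
contact_force: [0.0, -0.8, -0.7]
width: 0.0553
gripper_force: 0.0
[[489.3, 46.3], [507.9, 64.8]] [498.6  56. ] 617
[[483.5, 40.6], [513.8, 70.9]] [498.7  59.3] 852
[[491.8, 5.8], [506.7, 20.1]] [499.2  13.3] 333
[[487.1, 3.2], [511.1, 25.0]] [499.1  17.5] 542
```

```bash
python3 -c "
from h import *
go(.389,-.193,.16,-1.621)"
python3 -m handwheel '[[-0.2525,-0.097,0.02,0,0,0],[-0.2525,-0.097,0.02,0,0,0],[-0.2525,-0.097,0.02,0,0,0],[-0.2525,-0.097,0.02,0,0,0],[-0.2525,-0.097,0.02,0,0,0],[-0.2525,-0.097,0.02,0,0,0],[-0.2525,-0.097,0.02,0,0,0]]' 0.07
python3 hov.py .389 -.193 .03 .085; python3 -c "
from h import *
go(.3895,-.193,.0065,-1.621);print(monitor.state()['joints'])"
```

```text
row [-0.2525 -0.0962  0.0222] [-0.0012  0.0001 -0.    ] n>= 4.3 t 40.425
time_s: 41.3
tool_pos: [0.3895, -0.1921, 0.1632]
tool_rot: [[0.05, 0.999, 0.002], [0.999, -0.05, 0.001], [0.001, 0.002, -1.0]]
contact_force: [0.4, 0.6, -0.3]
width: 0.0699
gripper_force: 0.0
[[376.8, -206.5], [402.9, -180.0]] [ 389.9 -192.8] 1664
[[376.9, -189.5], [402.8, -179.6]] [ 390.  -182.2] 152
row [-0.0012 -0.0005  0.157 ] [ 0.002  -0.0011  0.0013] n>= 2.5 t 41.35
[-6.30668176e-01 -4.01388258e-01  2.09129436e+00  2.00683154e-03
  1.45057302e+00 -5.82043889e-01]
```

Bottle at (389.9, -193.2). I'll descend and grip.

```bash
python3 -m handwheel '[[-0.001,0,0.05,0,0,0],[-0.001,0,0.1,0,0,0],[-0.001,0,0.14,0,0,0],[-0.001,0,0.157,0,0,0],[-0.001,0,0.157,0,0,0],[-0.001,0,0.157,0,0,0]]'
python3 -m handwheel '[[0,0,0,0,0,0],[0,0,0,0,0,0],[0,0,0,0,0,0],[0,0,0,0,0,0],[0,0,0,0,0,0]]' 0.015 45
python3 -m handwheel '[[0,0,-0.05,0,0,0],[0,0,-0.1,0,0,0],[0,0,-0.13,0,0,0],[0,0,-0.13,0,0,0],[0,0,-0.13,0,0,0]]'
python3 -c "
from h import *
go(.4385,.2872,.135,-1.621)"
```

```text
time_s: 42.1
tool_pos: [0.3911, -0.194, 0.0082]
tool_rot: [[0.049, 0.999, 0.004], [0.999, -0.049, -0.001], [-0.001, 0.004, -1.0]]
contact_force: [-0.6, 0.1, 0.3]
width: 0.0701
gripper_force: 0.0
time_s: 42.72
tool_pos: [0.3908, -0.1945, 0.0082]
tool_rot: [[0.05, 0.999, 0.004], [0.999, -0.05, -0.001], [-0.001, 0.004, -1.0]]
contact_force: [-0.0, 1.5, 6.3]
width: 0.0311
gripper_force: 44.1
time_s: 43.35
tool_pos: [0.3885, -0.1933, 0.135]
tool_rot: [[0.05, 0.999, 0.0], [0.999, -0.05, 0.002], [0.002, 0.0, -1.0]]
contact_force: [0.1, -0.2, -2.6]
width: 0.0308
gripper_force: 45.1
row [0.4824 0.0257 0.0008] [ 0.0001 -0.0018 -0.0001] n>= 7.7 t 43.35
```

```bash
python3 -m handwheel '[[0.4824,0.0257,0,0,0,0],[0.4824,0.0257,0,0,0,0],[0.4824,0.0257,0,0,0,0],[0.4824,0.0257,0,0,0,0],[0.4824,0.0257,0,0,0,0],[0.4824,0.0257,0,0,0,0],[0.4824,0.0257,0,0,0,0],[0.4824,0.0257,0,0,0,0],[0.4824,0.0257,0.02,0,0,0],[0.4824,0.0257,0.04,0,0,0],[0.4824,0.0257,0.04,0,0,0],[0.4824,0.0257,0.04,0,0,0]]'
python3 - <<'E'
from h import *
p=read_camera("wrist");X=cloud(p);s=monitor.state();T=s["tool_pos"];print(T)
m=(np.hypot(X[...,0]-T[0],X[...,1]-T[1])<.02)&(X[...,2]>T[2]+.07)&(X[...,2]<T[2]+.085);P=X[m]*1000
print(len(P),P.mean(0).round(1),np.percentile(P,[1,99],axis=0).round(1).tolist())
t=(np.hypot(X[...,0]-.51,X[...,1]-.276)<.046)&(X[...,2]>.013)&(X[...,2]<.035)
print("timer",cv2.minAreaRect((X[t][:,:2]*1000).astype(np.float32)))
cv2.imwrite("pics/w10.png",p["pixels"])
go(.438,.2872,.01,-1.621)
E
```

```text
time_s: 44.85
tool_pos: [0.4396, 0.2854, 0.0969]
tool_rot: [[0.052, 0.999, 0.002], [0.999, -0.052, -0.001], [-0.0, 0.002, -1.0]]
contact_force: [0.1, 0.1, -1.3]
width: 0.0304
gripper_force: 45.2
[0.44014238 0.28579878 0.09772045]
7867 [438.7 290.3 172.9] [[424.7, 277.6, 168.0], [456.6, 300.4, 174.9]]
timer ((510.6833190917969, 276.4225158691406), (62.06977844238281, 61.641136169433594), 81.7738265991211)
row [ 0.0013 -0.0025  0.0877] [ 0.0037 -0.0003 -0.0015] n>= 1.4 t 44.9
```

View pics/w10.png

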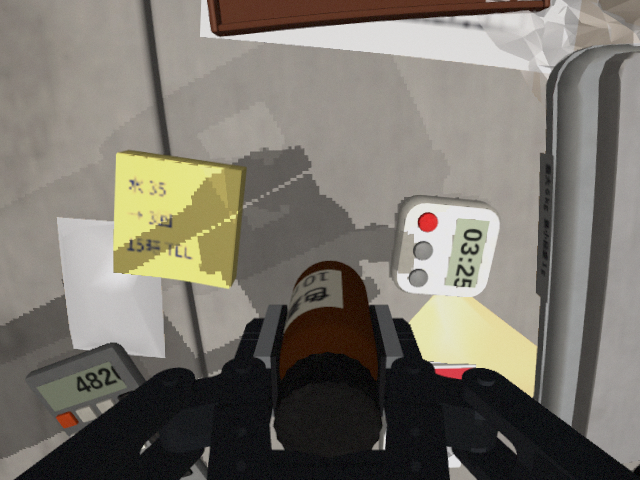

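```bash
python3 -m handwheel '[[0.0005,-0.002,0.04,0,0,0],[0.0005,-0.002,0.07,0,0,0],[0.0005,-0.002,0.083,0,0,0],[0.0005,-0.002,0.086,0,0,0],[0.0005,-0.002,0.0875,0,0,0],[0.0005,-0.002,0.0875,0,0,0]]'
```

```text
time_s: 45.65
tool_pos: [0.4389, 0.2876, 0.0111]
tool_rot: [[0.05, 0.999, 0.005], [0.999, -0.05, 0.001], [0.001, 0.005, -1.0]]
contact_force: [0.3, 0.3, -2.0]
width: 0.0307
gripper_force: 45.2
```

```bash
python3 -m handwheel '[[-0.0005,0,0.001,0,0,0],[-0.0005,0,0.002,0,0,0],[-0.0005,0,0.003,0,0,0]]'
```

```text
time_s: 46.02
tool_pos: [0.4383, 0.2869, 0.0082]
tool_rot: [[0.05, 0.999, 0.003], [0.999, -0.05, -0.0], [0.0, 0.003, -1.0]]
contact_force: [-4.7, -2.6, 10.8]
width: 0.0306
gripper_force: 46.2
```

```bash
python3 -m handwheel '[[0,0,-0.001,0,0,0],[0,0,-0.001,0,0,0]]';python3 -m handwheel '[[0,0,0,0,0,0],[0,0,0,0,0,0],[0,0,0,0,0,0]]' 0.065; python3 -m handwheel '[[0,0,-0.04,0,0,0],[0,0,-0.1,0,0,0],[0,0,-0.16,0,0,0],[0,0,-0.22,0,0,0],[0,0,-0.28,0,0,0],[0,0,-0.3,0,0,0],[0,0,-0.3,0,0,0],[0,0,-0.3,0,0,0]]'
python3 hov.py .437 .287 .03 .085
python3 - <<'E'
from h import *
p=read_camera("wrist");X=cloud(p)
t=(np.hypot(X[...,0]-.51,X[...,1]-.276)<.046)&(X[...,2]>.013)&(X[...,2]<.035)
c=cv2.minAreaRect((X[t][:,:2]*1000).astype(np.float32));print("timer",c)
a=np.radians(c[2]-90); print("target",np.array(c[0])-75*np.array([np.cos(a),np.sin(a)]))
go(.44,.10,.42,-1.621)
E
```

```text
time_s: 46.28
tool_pos: [0.4383, 0.2868, 0.0083]
tool_rot: [[0.05, 0.999, 0.004], [0.999, -0.05, 0.0], [0.0, 0.004, -1.0]]
contact_force: [-1.0, -1.3, 3.3]
width: 0.0307
gripper_force: 45.3
time_s: 46.65
tool_pos: [0.4378, 0.2866, 0.0076]
tool_rot: [[0.05, 0.999, 0.003], [0.999, -0.05, -0.0], [-0.0, 0.003, -1.0]]
contact_force: [-0.7, -0.6, -0.3]
width: 0.0649
gripper_force: 0.0
time_s: 47.65
tool_pos: [0.4362, 0.2862, 0.3049]
tool_rot: [[0.05, 0.999, -0.001], [0.999, -0.05, -0.002], [-0.002, -0.001, -1.0]]
contact_force: [-0.8, 0.2, -0.3]
width: 0.0649
gripper_force: 0.0
[[424.0, 274.2], [450.0, 301.0]] [437. 288.] 728
[[423.3, 289.8], [450.3, 301.6]] [437.5 298.7] 47
timer ((510.8815612792969, 276.0805358886719), (62.64860534667969, 62.840728759765625), 81.46126556396484)
target [436.7128829  287.21638551]
row [-0.186   0.0131 -0.115 ] [-0.0014  0.0024 -0.    ] n>= 3.5 t 47.75
```

The bottle is within 1 mm of its target. Now a final overview of everything.

```bash
python3 -m handwheel '[[-0.24,0.013,-0.115,0,0,0],[-0.24,0.013,-0.115,0,0,0],[-0.24,0.013,-0.115,0,0,0],[-0.24,0.013,-0.115,0,0,0],[-0.24,0.013,-0.115,0,0,0],[-0.24,0.013,-0.115,0,0,0],[-0.24,0.013,-0.115,0,0,0]]'
python3 - <<'E'
from h import *
p=read_camera("wrist");X=cloud(p);h=cv2.cvtColor(p["pixels"],cv2.COLOR_BGR2HSV).astype(int);H,S,V=h[...,0],h[...,1],h[...,2]
cv2.imwrite("pics/w11.png",p["pixels"])
def rect(m,z):
    n,l,s,_=cv2.connectedComponentsWithStats(m.astype(np.uint8)); i=1+s[1:,4].argmax(); v,u=np.nonzero(l==i)
    r=cv2.minAreaRect((at_z(p,np.c_[u,v],z)[:,:2]*1000).astype(np.float32)); return np.round(r[0],1),np.round(r[1],1),round(r[2],1)
box=lambda x,y,a,b:(abs(X[...,0]-x)<a)&(abs(X[...,1]-y)<b)
print("carton+dish",rect(box(.503,.146,.045,.06)&(X[...,2]>.012)&((H<8)|(H>170)|(S<35)),.018))
print("red",rect(box(.503,.146,.05,.065)&((H<8)|(H>170))&(S>110),.018))
print("block",rect(box(.498,.017,.035,.075)&(X[...,2]>.009),.018))
print("timer",rect(box(.51,.276,.045,.045)&(X[...,2]>.013),.020))
d=X[box(.5,.146,.04,.04)&(X[...,2]>.026)]*1000; print("dish",((np.percentile(d,1,axis=0)+np.percentile(d,99,axis=0))/2).round(1),np.median(d[:,2]))
E
```

```text
time_s: 48.62
tool_pos: [0.4374, 0.0474, 0.421]
tool_rot: [[0.049, 0.999, -0.0], [0.999, -0.049, 0.001], [0.001, -0.0, -1.0]]
contact_force: [0.3, -1.4, -1.2]
width: 0.065
gripper_force: 0.0
carton+dish (array([501.6, 146.5]), array([95.4, 62.8]), 87.5)
red (array([503.6, 174.8]), array([34.1, 59.2]), 85.3)
block (array([ 756.8, -431.9]), array([247.7, 608.6]), 56.8)
timer (array([506.8, 247.4]), array([10.6, 59.1]), 88.0)
dish [500.  146.7  30.7] 30.653474143022777
```

View pics/w11.png

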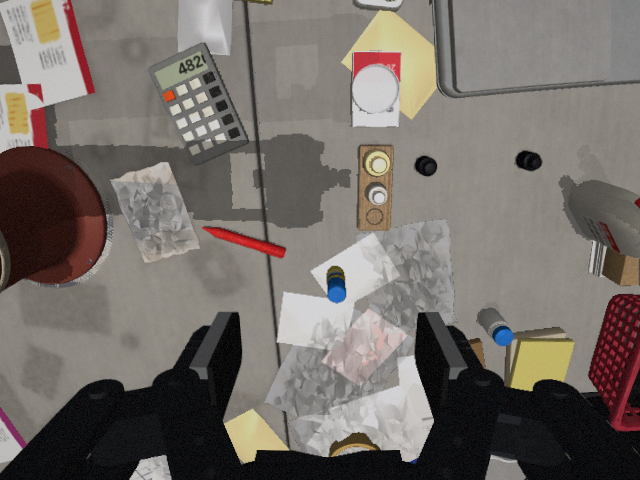

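The carton sits within about 3 mm of midway and the dish is centred on it within 2 mm. Both weights are on their rings, and the bystanders are untouched. Handing in.

```bash
python3 -c "
from rig import robot
print(robot.sign_off())"
```

```text
the job is handed in; nothing more can be done
None
```

The weighing kit is set out as asked and handed in at about 49 s of the 128 s: by my last camera measurements everything is within about 3 mm of where it should be, the largest error being the carton's sideways offset from the midpoint.

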